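# Load the pipe-marking tape rack in the boiler room

## Task

Load every reel of tape lying on the bench into the grey rack, each on the spindle whose handle has the reel's colour: pull the black cap off that spindle's tip, lift the spindle out by its handle, thread its rod through the reel, lift the reel on it and lay the spindle back in any free station with the reel hanging between the rails and the handle towards the robot. When you finish, all three spindles must lie level down in their notches, also one for which there is no reel, with every cap pressed fully home; do not knock over or push about the other things on the bench.

Things in the scene. Friction and masses are not known exactly. Their poses are not given: they have to be found in the camera images.
- rack: Fixed grey tape reel rack: base 172 x 330 x 10 mm, two parallel upright rails 88 mm high, 10 mm thick, 330 mm long, 68 mm apart. Origin on the bench under the middle station, midway between the rails; x along the spindles from the handles (-x, robot's side) to the caps (+x), y along the rails, z up. Rails at x -44..-34 and 34..44 mm; base x -52..120 mm.
- station_left (a point): Middle of the left station (robot's view), on the axis of a spindle lying there: rack frame (0, 105, 64) mm, axes as the rack's. Each rail has a notch here, open at the top: a V 46 mm wide at the top edge narrows at 45 degrees to a slot 14 mm wide (its floor at z = 59 mm) in which the rod lies, level along rack x.
- station_middle (a point): Middle of the middle station (robot's view), on the axis of a spindle lying there: rack frame (0, 0, 64) mm, axes as the rack's. Each rail has a notch here, open at the top: a V 46 mm wide at the top edge narrows at 45 degrees to a slot 14 mm wide (its floor at z = 59 mm) in which the rod lies, level along rack x.
- station_right (a point): Middle of the right station (robot's view), on the axis of a spindle lying there: rack frame (0, -105, 64) mm, axes as the rack's. Each rail has a notch here, open at the top: a V 46 mm wide at the top edge narrows at 45 degrees to a slot 14 mm wide (its floor at z = 59 mm) in which the rod lies, level along rack x.
- cap_left (a joint): Slide of the left station's black tip cap along rack x (m): 0 = fully home, over the last 15 mm of the spindle's tip, so that the spindle cannot be lifted; 0.028 = pulled right off (+x, away from the rail), 11 mm clear of the tip. It stays where it is left; sliding it takes 5 N or a little more.
- grip_left (a point): Grip point in the ribbed block of the left cap: 22 mm wide (rack y), 18 mm long (x); top 13 mm above this point, foot 21 mm below. It is 8 mm above the spindle axis, at rack x = 81 mm when home, and moves with the cap; axes as the rack's. The cap's cup (26 mm across, 25 mm long) is between block and rail; an 8 mm wide guide bar runs under the cap, its top 51 mm over the bench.
- cap_middle (a joint): Slide of the middle station's black tip cap along rack x (m): 0 = fully home, over the last 15 mm of the spindle's tip, so that the spindle cannot be lifted; 0.028 = pulled right off (+x, away from the rail), 11 mm clear of the tip. It stays where it is left; sliding it takes 5 N or a little more.
- grip_middle (a point): Grip point in the ribbed block of the middle cap: 22 mm wide (rack y), 18 mm long (x); top 13 mm above this point, foot 21 mm below. It is 8 mm above the spindle axis, at rack x = 81 mm when home, and moves with the cap; axes as the rack's. The cap's cup (26 mm across, 25 mm long) is between block and rail; an 8 mm wide guide bar runs under the cap, its top 51 mm over the bench.
- cap_right (a joint): Slide of the right station's black tip cap along rack x (m): 0 = fully home, over the last 15 mm of the spindle's tip, so that the spindle cannot be lifted; 0.028 = pulled right off (+x, away from the rail), 11 mm clear of the tip. It stays where it is left; sliding it takes 5 N or a little more.
- grip_right (a point): Grip point in the ribbed block of the right cap: 22 mm wide (rack y), 18 mm long (x); top 13 mm above this point, foot 21 mm below. It is 8 mm above the spindle axis, at rack x = 81 mm when home, and moves with the cap; axes as the rack's. The cap's cup (26 mm across, 25 mm long) is between block and rail; an 8 mm wide guide bar runs under the cap, its top 51 mm over the bench.
- spindle_red: Loose spindle, 90 g: round red handle 22 mm across, 46 mm long, and a coaxial steel rod 10 mm across with a rounded tip. Origin in the middle of the handle; x along the axis to the tip; handle x -23..23 mm, rod's end at x = 135 mm. Lying in a station its origin is at rack x = -73 mm (6 mm from handle to rail). It starts in one of the stations, tip capped.
- spindle_blue: Loose spindle, 90 g: round blue handle 22 mm across, 46 mm long, and a coaxial steel rod 10 mm across with a rounded tip. Origin in the middle of the handle; x along the axis to the tip; handle x -23..23 mm, rod's end at x = 135 mm. Lying in a station its origin is at rack x = -73 mm (6 mm from handle to rail). It starts in one of the stations, tip capped.
- spindle_yellow: Loose spindle, 90 g: round yellow handle 22 mm across, 46 mm long, and a coaxial steel rod 10 mm across with a rounded tip. Origin in the middle of the handle; x along the axis to the tip; handle x -23..23 mm, rod's end at x = 135 mm. Lying in a station its origin is at rack x = -73 mm (6 mm from handle to rail). It starts in one of the stations, tip capped.
- reel_red: Loose reel of red tape with grey eight-sided side discs, 120 g, may be absent. 50 mm long on its axis, 70 mm over the flats, 76 mm over the corners; a bore 24 mm in diameter right through, open at both ends. Origin in its middle, on the bore's axis; x along the axis. It lies on a flat, its axis level and 35 mm above the bench.
- reel_blue: Loose reel of blue tape with grey eight-sided side discs, 120 g, may be absent. 50 mm long on its axis, 70 mm over the flats, 76 mm over the corners; a bore 24 mm in diameter right through, open at both ends. Origin in its middle, on the bore's axis; x along the axis. It lies on a flat, its axis level and 35 mm above the bench.
- reel_yellow: Loose reel of yellow tape with grey eight-sided side discs, 120 g, may be absent. 50 mm long on its axis, 70 mm over the flats, 76 mm over the corners; a bore 24 mm in diameter right through, open at both ends. Origin in its middle, on the bore's axis; x along the axis. It lies on a flat, its axis level and 35 mm above the bench.
- valve: Bystander, not part of the job: small brass ball valve with a red lever, 81 x 30 x 43 mm, origin under its body.
- elbow: Bystander, not part of the job: white plastic pipe elbow, 50 x 50 x 32 mm, origin under its bend.
- coupling: Bystander, not part of the job: white plastic pipe coupling, a ring 34 mm across and 36 mm tall, standing; origin at the centre of its underside.
- screwdriver: Bystander, not part of the job: orange-handled screwdriver about 200 mm long, lying, origin under its middle.
- measure: Bystander, not part of the job: yellow and black tape measure, 62 x 32 x 60 mm; origin at the centre of its underside.
- mug: Bystander, not part of the job: white mug, 80 mm across and 92 mm tall, with a handle; origin at the centre of its underside.
- ptfe: Bystander, not part of the job: small white roll of thread-seal tape, 52 mm across, 14 mm thick, lying flat; origin at the centre of its underside.
There are look-alikes about, which are no part of the job. What is shaped like the spindle_red but turquoise or white is not meant.

How it is judged:
At the end, for the whole second after the job is handed in: Each reel is threaded on its colour's spindle (middle 55-92 mm along it from the handle's middle, within 13 mm of its axis), all spindles lie in stations (axis at 60-68 mm, handle's middle at rack x -83 to -64 mm, within 0.08 rad), at rest, all caps home (under 5 mm) (x of reel_red in the frame of spindle_red between 0.055 and 0.092 m and y of reel_red in the frame of spindle_red between -0.013 and 0.013 m and z of reel_red in the frame of spindle_red between -0.013 and 0.013 m and angle between the x axis of reel_red and the x axis of spindle_red, either way round below 0.3 rad and linear speed of each of reel_red, reel_blue, reel_yellow, spindle_red, spindle_blue, spindle_yellow below 0.03 m/s and x of reel_blue in the frame of spindle_blue between 0.055 and 0.092 m and y of reel_blue in the frame of spindle_blue between -0.013 and 0.013 m and z of reel_blue in the frame of spindle_blue between -0.013 and 0.013 m and angle between the x axis of reel_blue and the x axis of spindle_blue, either way round below 0.3 rad and x of reel_yellow in the frame of spindle_yellow between 0.055 and 0.092 m and y of reel_yellow in the frame of spindle_yellow between -0.013 and 0.013 m and z of reel_yellow in the frame of spindle_yellow between -0.013 and 0.013 m and angle between the x axis of reel_yellow and the x axis of spindle_yellow, either way round below 0.3 rad and z of spindle_red in the frame of rack between 0.06 and 0.068 m and x of spindle_red in the frame of rack between -0.083 and -0.064 m and angle between the x axis of each of spindle_red, spindle_blue, spindle_yellow and the x axis of rack, either way round below 0.08 rad and z of spindle_blue in the frame of rack between 0.06 and 0.068 m and x of spindle_blue in the frame of rack between -0.083 and -0.064 m and z of spindle_yellow in the frame of rack between 0.06 and 0.068 m and x of spindle_yellow in the frame of rack between -0.083 and -0.064 m and value of joint each of cap_left, cap_middle, cap_right below 0.005 m); the robot touches nothing.
It fails at once if one of the other things on the bench is pushed more than 5 cm (distance of any of valve, elbow, coupling, screwdriver, measure, mug, ptfe from where it was at the start of the episode above 0.05 m).
It fails at once if the mug, the tape measure or the coupling is knocked over (angle between any of mug, measure, coupling's own z axis and vertical above 0.6 rad).
Of reel_red, reel_blue, reel_yellow only 2 to 3 are there at a start; the rules pass over those that are not, and their reading is None.
At some moment in a run one of reel_red, reel_blue, reel_yellow may be knocked a few centimetres aside while the robot is not near it.
It also fails if it takes over 210 s, if anything falls off the work surface, if the arm or the gripper's body presses on something with over 40 N, if the wrist force passes 120 N, or if a joint passes its speed limit or range.

## Robot

A 7-joint arm with a two-finger parallel gripper is mounted at the origin on the work surface. World frame = base frame: x ahead of the robot, y to its left, z up, the work surface at z = 0. Lengths are in m, angles in rad, forces in N, time in s.
With the tool pointing down it reaches from about 0.425 to 0.975 m from the base axis. Payload 16.7 kg.
Tool frame: the origin (TCP) lies midway between the tips of the shut fingers; the grasp point (between the pads) lies 19 mm behind it; z points along the fingers, y is the direction in which the jaws open and shut (so a half turn about z gives the same grasp; the last joint's range is limited). The gripper opens to 85 mm and grips with 20 to 120 N. Pads are 22 mm wide; open, the fingers measure 114 mm over their backs; the gripper's body (76 mm by 85 mm) begins 54 mm behind the grasp point. The pads swing forward as they close: fully open they stand 13 mm farther back than shut.
Start: joints at [1.192, 0.426, 0.074, 1.606, -0.034, 1.111, -0.067], TCP at [0.153, -0.657, 0.2] pointing down, gripper open.
Joint ranges: [-2.85, 2.85], [-0.5, 2.14], [-1.23, 1.37], [0.21, 2.46], [-1.02, 4.16], [0.16, 2.05], [-2.73, 2.73]. Speed limits (rad/s): [1.89, 1.89, 2.39, 2.39, 3.01, 3.01, 3.01].

## Interface

Orientations are given as a rotation vector (axis times angle).
In Python, from cell import sense, vision, ctrl gives the robot as it stands.
- The arm moves only by the tool servo_tool, never from a script. Its argument "rows" is text: rows parted by semicolons, each of 6 numbers parted by spaces: the shift along the world's x, y, z in cm, then the turn, a rotation vector about the world's x, y, z in rad. In form: tx ty tz rx ry rz; .... A call has 1 to 12 rows; each row is the pose to reach, as a shift and turn from the pose measured when the call began; what a row does not reach only later rows make up. A row lasts 1/10 s, in which the tool goes at most 50 mm and 8.59 degrees, less where a joint would pass 70% of its speed; a pose out of reach is approached as far as the arm can. A call with a gripper value outside its range is refused whole. "grip" is the opening, from 0 (shut) to 1 (fully open), set as the call begins (left out, the last holds). The fingers move at their own pace and stop on an object; "newtons" is the grip in N (left out, the last holds). Time passes only in rows, so rows that repeat a pose let the fingers close. It gives the time, the measured TCP pose, the force and the opening at its end, in the units of the state.
- sense(): the state, without advancing time (a new reading comes with each control period).
- vision.snapshot(name): name is "scene" or "top"; returns a dict with "img" (480x640x3 uint8, red, green, blue), "range_z" (480x640 float32, m along the optical axis (not along the pixel's ray), 0 where there is no reading), "mtx" (3x3 intrinsics, pixels), "xyz" and "rotation" of the camera in the world. Camera axes: x right, y up, looking along -z (the intrinsics and any distortion apply to the point x, -y, -z); pixel columns grow to the right and rows downward; lengths in m; the calibration is good to about 2 mm. A picture is of the moment at which its call begins.
- ctrl.finish_job(): hands the job in, once; it reports no verdict.
The state is a dict: "clock": time; "joint_pos": joint angles; "dq": joint speeds; "tau": joint torques, N m; "tcp_pos": TCP position; "orientation": TCP orientation; "force": force on the tool from outside, world axes, zero at the start; "torque": the same for the moment, N m; "width": finger opening in m.
Only numpy, scipy, OpenCV 4.12 (cv2) and the standard library are available. Lean on these libraries where they do the work, as an engineer would, in place of code of your own. Each camera call takes 0.05 s, during which the arm holds its last target.

## Working session

There is one attempt and no reset: what is moved stays moved. The work goes in short steps, Python scripts to look and compute and a tool call to move; the robot and the scene stay as the last step left them, time stands still between calls to the robot, and variables do not carry over. Pictures are saved under pics/ and viewed, and the job is handed in when it is done.

Besides the shell and the picture viewer there is one more tool, called after "Emit:" by a JSON object that holds its "name" and its "arguments". servo_tool: Moves the arm, as the interface text tells. Its arguments: {"type":"object","properties":{"rows":{"type":"string"},"grip":{"type":"number"},"newtons":{"type":"number"}},"required":["rows"]}

```bash
mkdir -p pics; ls; cat > h.py <<'E'
import numpy as np, cv2
from cell import sense, vision, ctrl
def snap(n):
    d=vision.snapshot(n); d['R']=np.array(d['rotation']); 
    if d['R'].shape!=(3,3):
        d['R']=cv2.Rodrigues(np.array(d['R'],float))[0]
    d['t']=np.array(d['xyz']); return d
def pts(d):
    K=np.array(d['mtx']); z=d['range_z']; h,w=z.shape
    u,v=np.meshgrid(np.arange(w),np.arange(h))
    c=np.stack([(u-K[0,2])/K[0,0]*z,-(v-K[1,2])/K[1,1]*z,-z],-1)
    return c@d['R'].T+d['t']
def ray(d,u,v,h):
    K=np.array(d['mtx']); c=np.array([(u-K[0,2])/K[0,0],-(v-K[1,2])/K[1,1],-1]); r=d['R']@c
    return d['t']+r*(h-d['t'][2])/r[2]
def proj(d,P):
    K=np.array(d['mtx']); c=(np.atleast_2d(P)-d['t'])@d['R']
    return np.stack([K[0,0]*c[:,0]/-c[:,2]+K[0,2],K[1,1]*-c[:,1]/-c[:,2]+K[1,2]],-1)
def save(n,im): cv2.imwrite('pics/'+n+'.png',cv2.cvtColor(im,cv2.COLOR_RGB2BGR))
E
python3 - <<'E'
from h import *
print(sense())
for n in ('scene','top'):
    d=snap(n); save(n+'0',d['img']); print(n,d['mtx'],d['rotation'],d['xyz'],[k for k in d])
E
```

```text
pics
{'clock': 0.0, 'joint_pos': array([ 1.19251703,  0.42672912,  0.07381617,  1.60663492, -0.03408264,
        1.11079733, -0.06711205]), 'dq': array([ 0.00120718,  0.00043194,  0.00041331, -0.00152075, -0.00021374,
        0.00069219, -0.00106114]), 'tau': array([ 3.26645168e-03, -9.49829292e+01,  3.76157999e+00, -4.63510573e+01,
        1.90076785e-02,  1.00750424e-02,  1.24434741e-04]), 'tcp_pos': array([ 0.15296078, -0.65696473,  0.1996992 ]), 'orientation': array([-3.11978346e+00, -3.58427401e-01,  3.87398664e-04]), 'force': array([ 1.33876901, -0.69363012,  0.52914605]), 'torque': array([ 0.05059161, -0.02147875,  0.01712351]), 'width': 0.0854518414068724}
scene [[598.96745424   0.         316.67521432]
 [  0.         598.96745424 233.55313761]
 [  0.           0.           1.        ]] [0.42902641 0.52289497 1.69800383] [1.27258444 0.1433714  1.21645358] ['img', 'range_z', 'mtx', 'xyz', 'rotation', 'R', 't']
top [[451.9119586    0.         318.54096862]
 [  0.         451.9119586  237.01346344]
 [  0.           0.           1.        ]] [ 0.02391288 -0.05880675 -1.56502609] [ 0.43255039 -0.00154539  1.17594381] ['img', 'range_z', 'mtx', 'xyz', 'rotation', 'R', 't']
```

View pics/scene0.png

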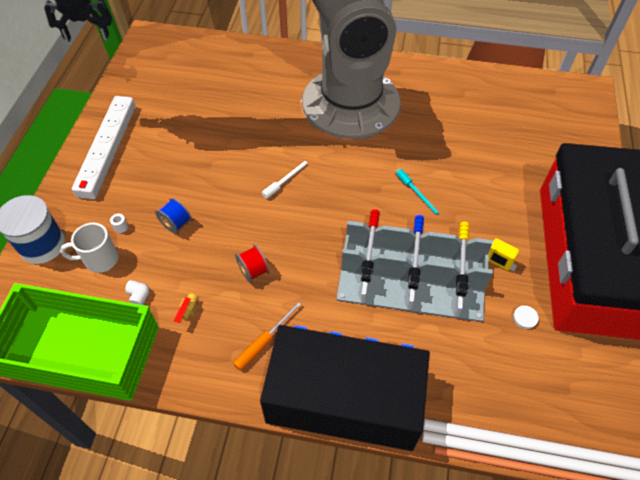

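View pics/top0.png

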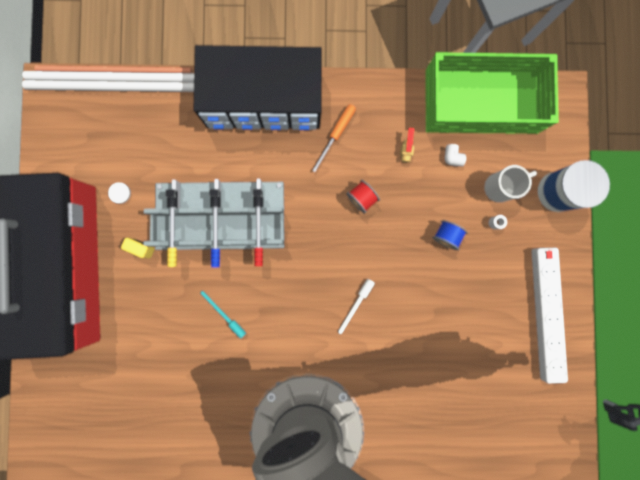

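Scene: rack with yellow at (171,256), blue (215,256), red (258,256) handles in the top view (robot's view left to right: yellow, blue, red). Reels: red (364,197), blue (450,235). No yellow reel seen. Look-alikes: white (357,305) and turquoise (222,312). Now I'll enlarge and measure.

```bash
python3 - <<'E'
from h import *
d=snap('top'); P=pts(d); im=d['img']; np.savez('top0.npz',img=im,z=d['range_z'])
hsv=cv2.cvtColor(im,cv2.COLOR_RGB2HSV)
def blobs(name,m,lo,hi):
    m=(m&(P[...,2]>lo)&(P[...,2]<hi)).astype(np.uint8)
    n,l,s,c=cv2.connectedComponentsWithStats(m)
    for i in range(1,n):
        if s[i,4]>25:
            q=P[l==i]; r=cv2.minAreaRect(q[:,:2].astype(np.float32)*1000)
            print(name,c[i].round(),s[i,4],q.mean(0).round(3),'z',np.percentile(q[:,2],[5,95]).round(3),r)
H,S,V=hsv[...,0],hsv[...,1],hsv[...,2]
blobs('red',((H<6)|(H>174))&(S>150),.02,.12)
blobs('blue',(H>105)&(H<130)&(S>150),.02,.12)
blobs('yel',(H>22)&(H<35)&(S>150),.02,.12)
b=im.reshape(480,640,3).max(-1)<50
blobs('black',b,.05,.12)
# rails
m=(P[...,2]>.082)&(P[...,2]<.093)&(P[...,1]>.05)&(P[...,1]<.45)&(P[...,0]>.35)&(P[...,0]<.6)&(S<60)&(V>60)
n,l,s,c=cv2.connectedComponentsWithStats(m.astype(np.uint8))
for i in range(1,n):
    if s[i,4]>5: q=P[l==i]; print('rail',s[i,4],q.mean(0).round(4),q.min(0).round(3),q.max(0).round(3))
a=cv2.resize(im[160:290,110:500],None,fx=2,fy=2,interpolation=cv2.INTER_CUBIC); save('crop0',a)
d=snap('scene'); a=cv2.resize(d['img'][190:330,140:540],None,fx=2,fy=2,interpolation=cv2.INTER_CUBIC); save('crop1',a)
E
```

```text
red [410. 139.] 117 [ 0.745 -0.258  0.044] z [0.04  0.047] ((742.7781982421875, -258.0046081542969), (13.562067985534668, 55.56920623779297), 84.11640167236328)
red [ 86. 264.] 2833 [0.424 0.536 0.068] z [0.025 0.115] ((425.906494140625, 536.3969116210938), (394.44830322265625, 7.694643020629883), 3.492370128631592)
red [364. 195.] 388 [ 0.597 -0.139  0.062] z [0.049 0.07 ] ((597.0571899414062, -139.47335815429688), (62.5183219909668, 40.09333801269531), 43.974388122558594)
red [258. 257.] 143 [0.442 0.12  0.074] z [0.069 0.078] ((441.3295593261719, 121.40447998046875), (39.00032043457031, 19.699548721313477), 0.40797993540763855)
blue [213. 118.] 34 [0.77  0.228 0.112] z [0.109 0.114] ((769.4668579101562, 228.7353515625), (8.240276336669922, 21.381431579589844), 0.12828753888607025)
blue [243. 119.] 26 [0.769 0.156 0.112] z [0.109 0.115] ((769.380126953125, 156.28533935546875), (19.803680419921875, 6.699406147003174), 89.32000732421875)
blue [273. 119.] 26 [0.77  0.085 0.112] z [0.11  0.114] ((770.1826782226562, 84.9315185546875), (19.000648498535156, 6.2261128425598145), 88.8617172
[... 1263 characters left out ...]
.5928 0.2276 0.0854] [0.588 0.218 0.082] [0.6  0.24 0.09]
rail 37 [0.5932 0.1242 0.0854] [0.588 0.114 0.082] [0.599 0.134 0.089]
rail 93 [0.5501 0.3718 0.0881] [0.545 0.349 0.082] [0.556 0.394 0.092]
rail 121 [0.5519 0.2803 0.0884] [0.546 0.244 0.082] [0.557 0.318 0.093]
rail 142 [0.5539 0.1741 0.088 ] [0.549 0.14  0.082] [0.56  0.211 0.093]
rail 69 [0.5558 0.0853 0.0883] [0.552 0.065 0.083] [0.56  0.107 0.093]
rail 133 [0.4741 0.2806 0.0886] [0.469 0.241 0.082] [0.479 0.317 0.093]
rail 117 [0.4758 0.1737 0.0883] [0.472 0.139 0.082] [0.482 0.212 0.093]
rail 74 [0.4784 0.0845 0.088 ] [0.473 0.062 0.082] [0.482 0.106 0.092]
rail 73 [0.4722 0.3695 0.0881] [0.468 0.348 0.082] [0.476 0.391 0.092]
```

View pics/crop0.png

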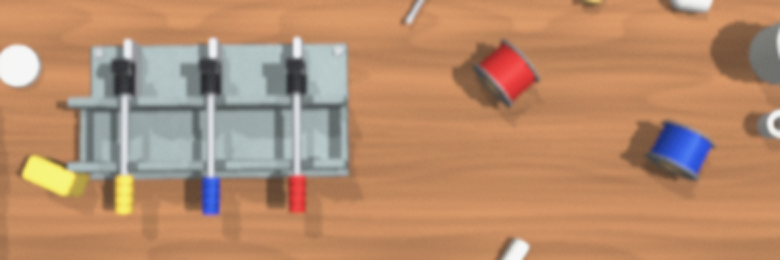

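View pics/crop1.png

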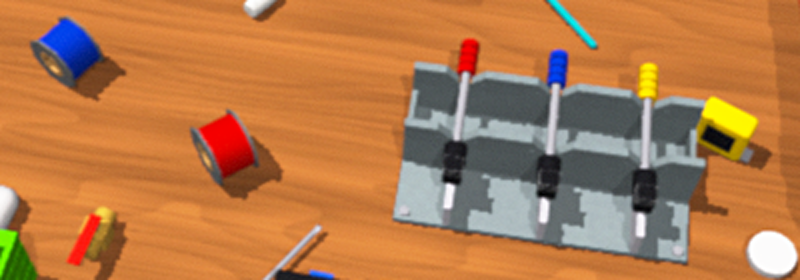

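```bash
cat > m.py <<'E'
from h import *
def reel(d,c,r=.06,verbose=True):
    P=pts(d); m=(np.hypot(P[...,0]-c[0],P[...,1]-c[1])<r)
    for lo in (.02,.045,.06):
        q=P[m&(P[...,2]>lo)&(P[...,2]<.09)]
        (cx,cy),(w,h),a=cv2.minAreaRect((q[:,:2]*1000).astype(np.float32))
        print(' reel z>',lo,len(q),q[:,:2].mean(0).round(4),'rect',round(cx),round(cy),round(w,1),round(h,1),round(a,1),'zmax',q[:,2].max().round(3))
E
python3 - <<'E'
from m import *
d=snap('top');P=pts(d)
reel(d,(.597,-.139)); reel(d,(.503,-.356))
q=P
for y in (.334,.2285,.124):
    m=(abs(P[...,1]-y)<.025)&(P[...,0]>.565)&(P[...,0]<.66)&(P[...,2]>.078)&(P[...,2]<.1)
    q=P[m]; print('cap',len(q),q.mean(0).round(4),q.min(0).round(4),q.max(0).round(4))
a=cv2.resize(d['img'][170:260,330:510],None,fx=4,fy=4,interpolation=cv2.INTER_CUBIC); save('reels0',a)
E
```

```text
reel z> 0.02 596 [ 0.5934 -0.1369] rect 596 -138 69.8 51.3 42.5 zmax 0.075
 reel z> 0.045 533 [ 0.5944 -0.1381] rect 596 -138 69.4 51.3 43.1 zmax 0.075
 reel z> 0.06 363 [ 0.5952 -0.1378] rect 596 -137 49.3 50.8 42.9 zmax 0.075
 reel z> 0.02 625 [ 0.4992 -0.3541] rect 499 -359 69.5 51.2 61.9 zmax 0.074
 reel z> 0.045 540 [ 0.4999 -0.3558] rect 499 -359 68.5 51.3 62.1 zmax 0.074
 reel z> 0.06 362 [ 0.4996 -0.3589] rect 499 -359 50.8 50.9 61.8 zmax 0.074
cap 96 [0.5908 0.3343 0.0836] [0.5686 0.3222 0.0781] [0.6025 0.3459 0.0919]
cap 97 [0.5926 0.2293 0.0839] [0.5667 0.218  0.078 ] [0.6055 0.2401 0.0898]
cap 97 [0.5929 0.1243 0.0839] [0.5651 0.1142 0.078 ] [0.6066 0.1366 0.0905]
```

View pics/reels0.png

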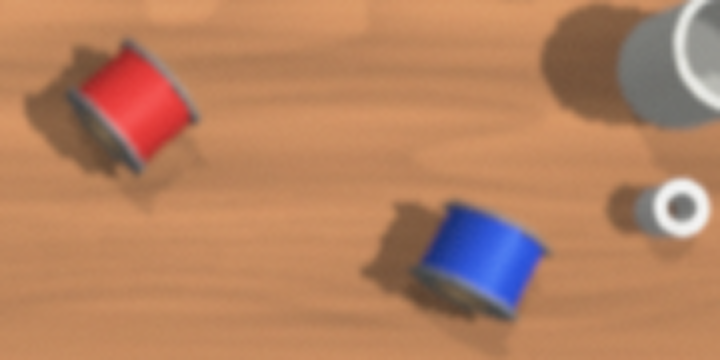

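Emit:
{"name": "servo_tool", "arguments": {"rows": "22.2 39 2 0 0 -0.1; 22.2 39 2 0 0 -0.1; 22.2 39 2 0 0 -0.1; 22.2 39 2 0 0 -0.1; 22.2 39 2 0 0 -0.1; 22.2 39 2 0 0 -0.1; 22.2 39 2 0 0 -0.1; 22.2 39 2 0 0 -0.1; 44.4 78.1 -2 0 0 -0.208; 44.4 78.1 -2 0 0 -0.208; 44.4 78.1 -2 0 0 -0.208; 44.4 78.1 -2 0 0 -0.208", "grip": 1}}

```text
clock: 1.45
tcp_pos: [0.4489, -0.1363, 0.2031]
orientation: [-3.141, -0.032, -0.001]
force: [0.2, -1.2, -0.0]
width: 0.0855
```

Emit:
{"name": "servo_tool", "arguments": {"rows": "14.8 26.1 -5 0 0 0; 14.8 26.1 -5 0 0 0; 14.8 26.1 -5 0 0 0; 14.8 26.1 -5 0 0 0; 14.8 26.1 -5 0 0 0; 14.8 26.1 -5 0 0 0; 14.8 26.1 -5 0 0 0; 14.8 26.1 -5 0 0 0; 14.8 26.1 -5 0 0 0", "grip": 0.6}}

```text
clock: 2.35
tcp_pos: [0.5966, 0.1235, 0.153]
orientation: [3.141, 0.031, 0.0]
force: [-0.6, -0.8, -0.4]
width: 0.0512
```

Emit:
{"name": "servo_tool", "arguments": {"rows": "0 0.1 -5 0 0 0; 0 0.1 -9.8 0 0 0; 0 0.1 -9.8 0 0 0; 0 0.1 -9.8 0 0 0; 0 0.1 -9.8 0 0 0"}}

```text
clock: 2.85
tcp_pos: [0.5981, 0.1244, 0.0578]
orientation: [-3.141, -0.03, -0.005]
force: [0.6, -0.8, 1.1]
width: 0.0512
```

Emit:
{"name": "servo_tool", "arguments": {"rows": "0 0 0 0 0 0; 0 0 0 0 0 0; 0 0 0 0 0 0; 0 0 0 0 0 0; 0 0 0 0 0 0; 0 0 0 0 0 0", "grip": 0, "newtons": 50}}

```text
clock: 3.45
tcp_pos: [0.5981, 0.1244, 0.0578]
orientation: [3.141, 0.03, 0.005]
force: [0.1, 0.2, -0.0]
width: -0.0
```

```bash
python3 - <<'E'
from h import *
print(sense())
d=snap('scene'); a=cv2.resize(d['img'][130:330,320:560],None,fx=3,fy=3,interpolation=cv2.INTER_CUBIC); save('s1',a)
E
```

```text
{'clock': 3.45, 'joint_pos': array([ 0.01289927,  0.51301105, -0.41956467,  1.85165159,  0.27568988,
        0.83085892, -2.0974872 ]), 'dq': array([-1.53993781e-03,  1.97003888e-03,  1.29831141e-03, -8.93563222e-05,
       -3.94561476e-04, -1.52900271e-03, -1.47847135e-03]), 'tau': array([ 3.57526308e-02, -9.29289436e+01, -7.59451121e+00, -3.69982266e+01,
        2.20407505e-02, -1.17919347e-02,  1.86617071e-03]), 'tcp_pos': array([0.5980828 , 0.12437332, 0.05775191]), 'orientation': array([3.14144211, 0.02972537, 0.00512699]), 'force': array([ 0.13708602,  0.17375795, -0.01184416]), 'torque': array([-0.0344608 ,  0.04705343, -0.00465818]), 'width': -1.0165007023018751e-05}
```

View pics/s1.png

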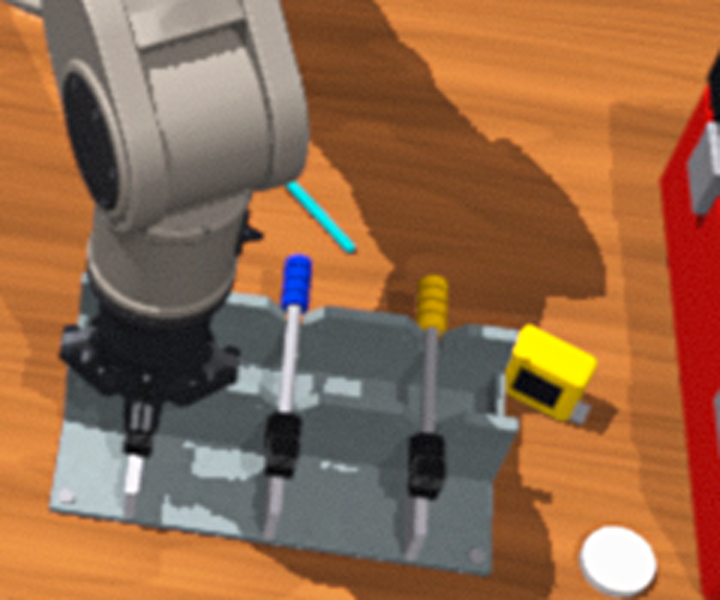

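```bash
python3 - <<'E'
from h import *
d=snap('scene'); P=pts(d)
tcp=sense()['tcp_pos']
im=d['img'].copy()
pr=proj(d,[tcp,tcp+[0,0,.019],[.5972,.1237,.072],[.5972,.1237,.085],[.6066,.124,.064]]); print(pr)
a=cv2.resize(im[230:310,340:400],None,fx=8,fy=8,interpolation=cv2.INTER_NEAREST)
for (u,v),c in zip(pr,[(255,0,0),(255,255,0),(0,255,0),(0,255,255),(255,0,255)]): cv2.circle(a,(int((u-340)*8),int((v-230)*8)),4,c,-1)
save('s2',a)
for v in range(255,305,3): print(v,[tuple((P[v,u]*1000).round().astype(int)) for u in (362,365,368)])
E
```

```text
[[366.04432158 277.2282137 ]
 [366.60647142 272.90840887]
 [366.21945872 273.59471556]
 [366.60737287 270.59502221]
 [365.52378885 279.06712277]]
255 [(np.int64(616), np.int64(111), np.int64(175)), (np.int64(614), np.int64(117), np.int64(174)), (np.int64(609), np.int64(123), np.int64(168))]
258 [(np.int64(614), np.int64(111), np.int64(160)), (np.int64(613), np.int64(118), np.int64(161)), (np.int64(594), np.int64(123), np.int64(131))]
261 [(np.int64(609), np.int64(112), np.int64(140)), (np.int64(610), np.int64(118), np.int64(145)), (np.int64(602), np.int64(124), np.int64(133))]
264 [(np.int64(609), np.int64(113), np.int64(129)), (np.int64(610), np.int64(119), np.int64(133)), (np.int64(608), np.int64(125), np.int64(130))]
267 [(np.int64(604), np.int64(113), np.int64(109)), (np.int64(610), np.int64(120), np.int64(121)), (np.int64(608), np.int64(126), np.int64(118))]
270 [(np.int64(604), np.int64(114), np.int64(95)), (np.int64(609), np.int64(120), np.int64(106)), (np.int64(607), np.int64(127), np.int64(106))]
273 [(np.int64(606), np.int64(115), np.int64(87)), (np.int64(606), np.int64(121
[... 790 characters left out ...]
t64(634), np.int64(121), np.int64(57)), (np.int64(631), np.int64(127), np.int64(53)), (np.int64(606), np.int64(133), np.int64(11))]
294 [(np.int64(636), np.int64(121), np.int64(48)), (np.int64(615), np.int64(127), np.int64(11)), (np.int64(612), np.int64(134), np.int64(8))]
297 [(np.int64(637), np.int64(122), np.int64(35)), (np.int64(623), np.int64(129), np.int64(13)), (np.int64(623), np.int64(135), np.int64(15))]
300 [(np.int64(637), np.int64(123), np.int64(21)), (np.int64(632), np.int64(130), np.int64(14)), (np.int64(630), np.int64(136), np.int64(14))]
303 [(np.int64(636), np.int64(124), np.int64(5)), (np.int64(636), np.int64(131), np.int64(9)), (np.int64(636), np.int64(137), np.int64(11))]
```

View pics/s2.png

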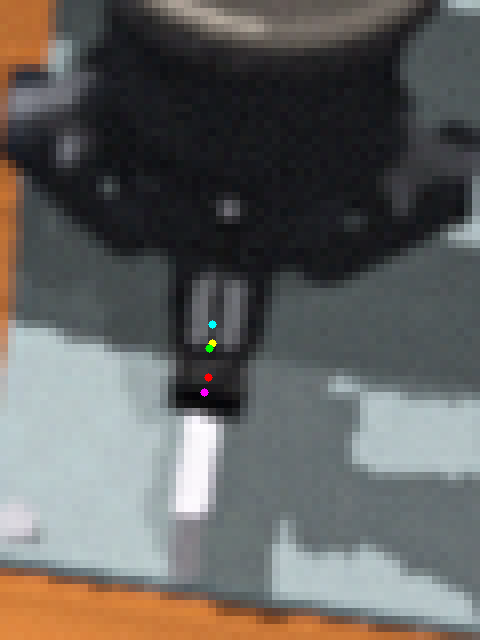

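Emit:
{"name": "servo_tool", "arguments": {"rows": "0 0 5 0 0 0; 0 0 8 0 0 0; 0 0 8 0 0 0; 0 0 8 0 0 0"}}

```text
clock: 3.95
tcp_pos: [0.5984, 0.1243, 0.1383]
orientation: [-3.141, -0.029, -0.007]
force: [-0.2, 0.5, -0.4]
width: 0.0002
```

```bash
python3 - <<'E'
from h import *
d=snap('scene'); P=pts(d)
tcp=sense()['tcp_pos']; print(tcp,sense()['width'])
im=d['img'].copy()
pr=proj(d,[tcp,tcp+[0,0,.019],[.5972,.1237,.072],[.5972,.1237,.085],[.6066,.124,.064]]); print(pr)
a=cv2.resize(im[190:310,330:410],None,fx=5,fy=5,interpolation=cv2.INTER_NEAREST)
for (u,v),c in zip(pr,[(255,0,0),(255,255,0),(0,255,0),(0,255,255),(255,0,255)]): cv2.circle(a,(int((u-330)*5),int((v-190)*5)),3,c,-1)
save('s3',a)
E
```

```text
[0.59777864 0.12418435 0.13731418] 9.5529580627533e-05
[[368.42446553 258.27309589]
 [369.046075   253.48801373]
 [366.21945872 273.59471556]
 [366.60737287 270.59502221]
 [365.52378885 279.06712277]]
```

View pics/s3.png

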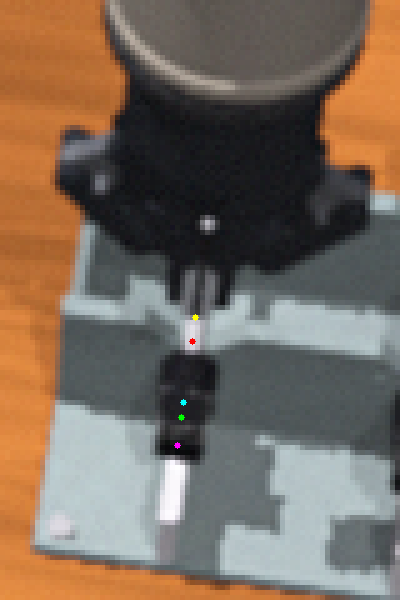

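```bash
python3 - <<'E'
from h import *
d=snap('scene'); P=pts(d); t=sense()['tcp_pos']
for v in range(240,258): print(v,[tuple((P[v,u]*1000).round().astype(int).tolist()) for u in (366,368,370,372)])
E
```

```text
240 [(613, 115, 227), (610, 119, 224), (597, 123, 206), (610, 127, 226)]
241 [(608, 115, 216), (609, 119, 219), (600, 123, 207), (608, 127, 220)]
242 [(610, 116, 217), (609, 120, 216), (603, 123, 207), (608, 127, 217)]
243 [(610, 116, 213), (610, 120, 213), (607, 124, 211), (607, 128, 212)]
244 [(606, 116, 203), (609, 120, 209), (611, 124, 212), (610, 128, 212)]
245 [(602, 116, 193), (608, 120, 203), (608, 124, 205), (608, 128, 206)]
246 [(603, 116, 191), (605, 120, 194), (607, 124, 199), (610, 128, 205)]
247 [(608, 117, 195), (607, 121, 195), (610, 125, 200), (606, 129, 196)]
248 [(609, 117, 192), (608, 121, 193), (608, 125, 193), (610, 129, 198)]
249 [(608, 117, 188), (607, 121, 187), (609, 125, 191), (606, 129, 187)]
250 [(609, 117, 185), (607, 121, 184), (609, 126, 187), (609, 130, 189)]
251 [(608, 118, 180), (609, 122, 182), (608, 126, 182), (604, 130, 177)]
252 [(609, 118, 177), (610, 122, 180), (608, 126, 178), (501, 128, 12)]
253 [(502, 114, 5), (609, 122, 174), (608, 126, 175), (503, 128, 11)]
254 [(510, 115, 14), (545, 120, 70), (542, 125, 67), (506, 129, 13)]
255 [(510, 115, 10), (546, 121, 68), (548, 125, 72), (508, 129, 11)]
256 [(514, 115, 11), (551, 121, 71), (548, 126, 68), (511, 129, 11)]
257 [(552, 117, 68), (552, 122, 70), (554, 126, 73), (552, 130, 72)]
```

Emit:
{"name": "servo_tool", "arguments": {"rows": "0 0 0 0 0 0; 0 0 -3 0 0 0; 0 0 -7 0 0 0; 0 0 -10 0 0 0; 0 0 -11.5 0 0 0; 0 0 -11.5 0 0 0; 0 0 -11.5 0 0 0; 0 0 -11.5 0 0 0", "grip": 0.6}}

```text
clock: 4.85
tcp_pos: [0.5985, 0.1244, 0.0233]
orientation: [-3.141, -0.03, -0.006]
force: [-0.3, -0.4, 0.3]
width: 0.0509
```

Emit:
{"name": "servo_tool", "arguments": {"rows": "0 0 0 0 0 0; 0 0 0 0 0 0; 0 0 0 0 0 0; 0 0 0 0 0 0; 0 0 0 0 0 0; 0 0 0 0 0 0", "grip": 0, "newtons": 60}}

```text
clock: 5.45
tcp_pos: [0.5994, 0.1245, 0.0247]
orientation: [-3.141, -0.029, -0.009]
force: [-2.1, -1.8, 9.9]
width: 0.0222
```

Emit:
{"name": "servo_tool", "arguments": {"rows": "0.8 0 0 0 0 0; 1.6 0 0 0 0 0; 2.4 0.05 0 0 0 0; 2.9 0.06 0 0 0 0; 2.9 0.06 0 0 0 0; 2.9 0.06 0 0 0 0"}}

```text
clock: 6.05
tcp_pos: [0.627, 0.125, 0.0248]
orientation: [3.141, 0.03, 0.006]
force: [-10.2, -0.7, 6.6]
width: 0.022
```

Emit:
{"name": "servo_tool", "arguments": {"rows": "0 0 0 0 0 0; 0 0 0 0 0 0; 0 0 0 0 0 0; 0 0 4 0 0 0; 0 0 9 0 0 0; 0 0 11 0 0 0; -6 -0.2 11 0 0 0; -12 -0.3 11 0 0 0; -18.5 -0.45 11 0 0 0; -18.5 -0.45 11 0 0 0; -18.5 -0.45 11 0 0 0", "grip": 0.6}}

```text
clock: 7.15
tcp_pos: [0.4384, 0.1199, 0.135]
orientation: [3.139, 0.032, 0.006]
force: [-0.6, -0.1, 0.6]
width: 0.051
```

```bash
python3 - <<'E'
from m import *
print(sense()['tcp_pos'])
d=snap('scene'); a=cv2.resize(d['img'][190:330,320:540],None,fx=3,fy=3,interpolation=cv2.INTER_CUBIC); save('s4',a)
d=snap('top');reel(d,(.597,-.139)); reel(d,(.503,-.356))
E
```

```text
[0.43838061 0.11990647 0.13504816]
 reel z> 0.02 597 [ 0.5935 -0.1367] rect 596 -138 69.7 51.2 42.7 zmax 0.075
 reel z> 0.045 533 [ 0.5947 -0.1377] rect 596 -138 69.4 51.0 42.4 zmax 0.075
 reel z> 0.06 361 [ 0.5953 -0.1382] rect 595 -139 51.0 51.0 42.4 zmax 0.075
 reel z> 0.02 628 [ 0.499  -0.3542] rect 499 -359 70.3 51.1 61.9 zmax 0.074
 reel z> 0.045 542 [ 0.5001 -0.3557] rect 499 -359 70.3 50.9 61.8 zmax 0.074
 reel z> 0.06 359 [ 0.4995 -0.3584] rect 499 -360 49.3 51.0 61.7 zmax 0.074
```

View pics/s4.png

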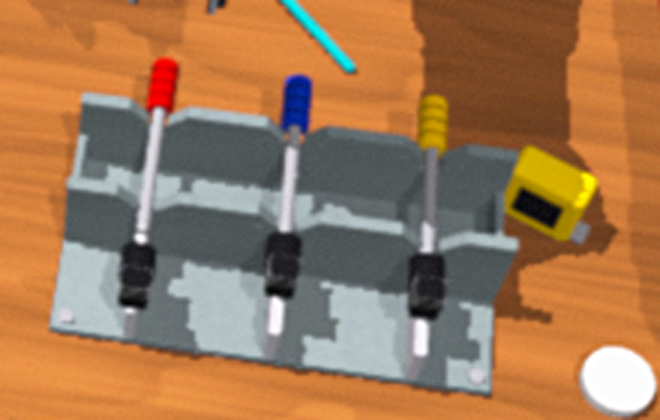

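Red spindle's cap (at 137,275) is pulled out; the rod tip shows above it. Now grip the red handle.

Emit:
{"name": "servo_tool", "arguments": {"rows": "0.4 0.06 -4 0 0 0; 0.4 0.06 -8 0 0 0; 0.4 0.06 -12 0 0 0; 0.4 0.06 -12.3 0 0 0; 0.4 0.06 -12.3 0 0 0; 0.4 0.06 -12.3 0 0 0; 0.4 0.06 -12.3 0 0 0"}}

```text
clock: 7.95
tcp_pos: [0.4478, 0.1214, 0.0142]
orientation: [3.141, 0.029, 0.013]
force: [-0.2, -0.9, -0.1]
width: 0.0511
```

Emit:
{"name": "servo_tool", "arguments": {"rows": "0 0 0 0 0 0; 0 0 0 0 0 0; 0 0 0 0 0 0; 0 0 0 0 0 0; 0 0 0 0 0 0; 0 0 0 0 0 0", "grip": 0, "newtons": 100}}

```text
clock: 8.55
tcp_pos: [0.4485, 0.1214, 0.0148]
orientation: [3.141, 0.029, 0.015]
force: [0.2, -0.7, 7.7]
width: 0.0192
```

Emit:
{"name": "servo_tool", "arguments": {"rows": "0 0 1 0 0 0; 0 0 2.5 0 0 0; 0 0 5 0 0 0; 0 0 8 0 0 0; 0 0 11 0 0 0; 0 0 12 0 0 0; 0 0 12 0 0 0; 0 0 12 0 0 0"}}

```text
clock: 9.35
tcp_pos: [0.4481, 0.1211, 0.1342]
orientation: [3.141, 0.029, 0.015]
force: [-0.5, -0.1, -0.4]
width: 0.0193
```

```bash
cat > rod.py <<'E'
from m import *
def rod(lo=.03):
    s=sense(); R=cv2.Rodrigues(np.array(s['orientation']))[0]; t=np.array(s['tcp_pos'])
    fx=R[:,0].copy(); yaw=np.arctan2(fx[1],fx[0])
    print('tcp',t.round(4),'yaw',round(yaw,4),'toolz',R[:,2].round(3),'w',round(s['width'],4))
    ax=np.array([np.cos(yaw),np.sin(yaw),0]); lat=np.array([-ax[1],ax[0],0])
    for n in ('scene','top'):
        d=snap(n); P=pts(d); q=P-t; a=q@ax; l=q@lat
        m=(a>.03)&(a<.17)&(abs(l)<.025)&(abs(q[...,2]-.052)<.05)&(P[...,2]>lo)
        A=a[m];L=l[m];Z=P[...,2][m]
        print(n,m.sum())
        for b in np.arange(.03,.17,.01):
            k=(A>=b)&(A<b+.01)
            if k.sum()>2: print('  a %.3f n%d lat %.4f (%.3f %.3f) z %.4f..%.4f'%(b+.005,k.sum(),np.median(L[k]),L[k].min(),L[k].max(),np.median(Z[k]),np.percentile(Z[k],95)),'amax',A[k].max().round(3))
E
python3 - <<'E'
from rod import *
rod(.12)
d=snap('scene'); a=cv2.resize(d['img'][120:330,300:540],None,fx=3,fy=3,interpolation=cv2.INTER_CUBIC); save('s5',a)
E
```

```text
tcp [0.4481 0.1211 0.1342] yaw 0.0183 toolz [ 0.009 -0.    -1.   ] w 0.0193
scene 182
  a 0.035 n14 lat -0.0014 (-0.005 0.003) z 0.1864..0.1896 amax 0.039
  a 0.045 n19 lat -0.0014 (-0.006 0.003) z 0.1866..0.1907 amax 0.049
  a 0.055 n14 lat -0.0004 (-0.005 0.004) z 0.1878..0.1918 amax 0.06
  a 0.065 n19 lat -0.0014 (-0.006 0.003) z 0.1875..0.1907 amax 0.07
  a 0.075 n18 lat -0.0022 (-0.006 0.004) z 0.1869..0.1899 amax 0.08
  a 0.085 n21 lat -0.0008 (-0.006 0.004) z 0.1859..0.1896 amax 0.09
  a 0.095 n19 lat -0.0020 (-0.006 0.003) z 0.1863..0.1908 amax 0.1
  a 0.105 n18 lat -0.0007 (-0.005 0.004) z 0.1879..0.1894 amax 0.11
  a 0.115 n19 lat -0.0020 (-0.006 0.003) z 0.1877..0.1896 amax 0.12
  a 0.125 n21 lat -0.0008 (-0.005 0.004) z 0.1863..0.1899 amax 0.13
top 117
  a 0.075 n15 lat -0.0023 (-0.004 0.002) z 0.1872..0.1893 amax 0.08
  a 0.085 n19 lat -0.0003 (-0.004 0.005) z 0.1863..0.1893 amax 0.089
  a 0.095 n24 lat -0.0001 (-0.004 0.005) z 0.1859..0.1888 amax 0.1
  a 0.105 n21 lat -0.0002 (-0.004 0.004) z 0.1867..0.1882 amax 0.109
  a 0.115 n25 lat -0.0003 (-0.004 0.005) z 0.1862..0.1894 amax 0.12
  a 0.125 n12 lat -0.0002 (-0.004 0.004) z 0.1860..0.1886 amax 0.127
```

View pics/s5.png

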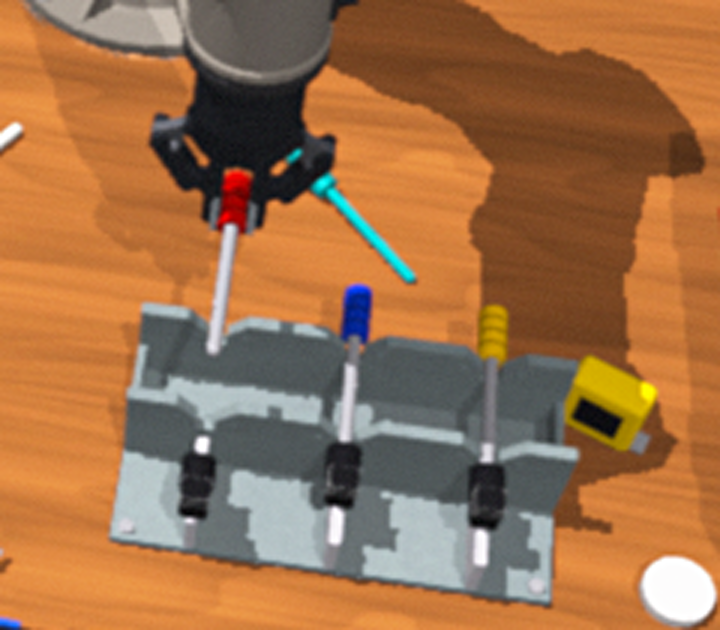

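Emit:
{"name": "servo_tool", "arguments": {"rows": "0 -2 2 0 0 -0.1; 0.5 -5 2 0 0 -0.25; 1 -8 0 0 0 -0.4; 2.2 -12.3 -2 0 0 -0.55; 2.2 -12.3 -3 0 0 -0.7; 2.2 -12.3 -3 0 0 -0.845; 2.2 -12.3 -3 0 0 -0.845; 2.2 -12.3 -3 0 0 -0.845; 2.2 -12.3 -3 0 0 -0.845"}}

```text
clock: 10.4
tcp_pos: [0.4697, -0.0014, 0.1037]
orientation: [2.877, -1.254, 0.011]
force: [0.9, 0.6, -1.4]
width: 0.0195
```

```bash
python3 - <<'E'
from rod import *
rod(.11)
d=snap('top'); reel(d,(.597,-.139))
E
```

```text
tcp [ 0.4697 -0.0014  0.1037] yaw -0.822 toolz [ 0.005 -0.006 -1.   ] w 0.0195
scene 198
  a 0.035 n20 lat 0.0016 (-0.004 0.005) z 0.1571..0.1604 amax 0.04
  a 0.045 n20 lat 0.0016 (-0.004 0.004) z 0.1561..0.1614 amax 0.05
  a 0.055 n20 lat 0.0009 (-0.003 0.004) z 0.1565..0.1606 amax 0.059
  a 0.065 n19 lat 0.0000 (-0.004 0.005) z 0.1558..0.1600 amax 0.069
  a 0.075 n20 lat 0.0005 (-0.004 0.007) z 0.1569..0.1603 amax 0.08
  a 0.085 n20 lat 0.0012 (-0.006 0.005) z 0.1564..0.1592 amax 0.09
  a 0.095 n20 lat 0.0003 (-0.005 0.004) z 0.1563..0.1602 amax 0.099
  a 0.105 n19 lat 0.0019 (-0.005 0.006) z 0.1566..0.1606 amax 0.109
  a 0.115 n18 lat 0.0003 (-0.007 0.005) z 0.1555..0.1610 amax 0.12
  a 0.125 n22 lat 0.0015 (-0.003 0.005) z 0.1569..0.1618 amax 0.13
top 52
  a 0.095 n4 lat -0.0034 (-0.006 -0.001) z 0.1571..0.1610 amax 0.099
  a 0.105 n18 lat -0.0014 (-0.006 0.003) z 0.1566..0.1587 amax 0.109
  a 0.115 n18 lat -0.0010 (-0.005 0.003) z 0.1561..0.1582 amax 0.119
  a 0.125 n12 lat -0.0014 (-0.005 0.003) z 0.1567..0.1590 amax 0.127
 reel z> 0.02 598 [ 0.5934 -0.1369] rect 595 -138 69.7 51.1 42.5 zmax 0.075
 reel z> 0.045 530 [ 0.5948 -0.1378] rect 596 -138 69.4 51.1 42.5 zmax 0.075
 reel z> 0.06 355 [ 0.5953 -0.1381] rect 596 -138 51.1 50.9 42.5 zmax 0.075
```

Emit:
{"name": "servo_tool", "arguments": {"rows": "0 0 -4 0 0 -0.006; 0 0 -8 0 0 -0.006; 0 0 -10.5 0 0 -0.006; 0.05 0 -11.8 0 0 -0.006; 0.05 0 -11.8 0 0 -0.006; 0.05 0 -11.8 0 0 -0.006; 0.05 0 -11.8 0 0 -0.006"}}

```text
clock: 11.25
tcp_pos: [0.471, -0.0016, -0.0132]
orientation: [2.872, -1.266, 0.013]
force: [-1.0, -0.3, -1.4]
width: 0.0195
```

```bash
python3 - <<'E'
from rod import *
print(sense()['force'])
rod(.018)
E
```

```text
[-0.97065606 -0.27841604 -1.41159554]
tcp [ 0.471  -0.0016 -0.0132] yaw -0.8302 toolz [ 0.007 -0.006 -1.   ] w 0.0195
scene 243
  a 0.035 n16 lat 0.0008 (-0.005 0.006) z 0.0405..0.0436 amax 0.039
  a 0.045 n20 lat 0.0005 (-0.007 0.005) z 0.0394..0.0420 amax 0.049
  a 0.055 n15 lat 0.0018 (-0.004 0.006) z 0.0391..0.0444 amax 0.059
  a 0.065 n17 lat 0.0004 (-0.006 0.004) z 0.0399..0.0426 amax 0.07
  a 0.075 n16 lat 0.0009 (-0.006 0.005) z 0.0397..0.0435 amax 0.079
  a 0.085 n18 lat 0.0003 (-0.005 0.006) z 0.0405..0.0444 amax 0.09
  a 0.095 n18 lat 0.0011 (-0.006 0.005) z 0.0397..0.0445 amax 0.1
  a 0.105 n16 lat 0.0011 (-0.005 0.004) z 0.0402..0.0428 amax 0.11
  a 0.115 n19 lat 0.0008 (-0.005 0.004) z 0.0386..0.0440 amax 0.12
  a 0.125 n17 lat -0.0000 (-0.004 0.003) z 0.0397..0.0443 amax 0.129
  a 0.165 n70 lat 0.0059 (-0.025 0.025) z 0.0675..0.0734 amax 0.17
top 196
  a 0.095 n14 lat -0.0022 (-0.006 0.003) z 0.0392..0.0427 amax 0.099
  a 0.105 n17 lat -0.0015 (-0.005 0.004) z 0.0398..0.0434 amax 0.11
  a 0.115 n15 lat -0.0011 (-0.005 0.003) z 0.0396..0.0419 amax 0.12
  a 0.125 n9 lat -0.0007 (-0.006 0.003) z 0.0378..0.0422 amax 0.128
  a 0.155 n31 lat -0.0064 (-0.022 0.023) z 0.0524..0.0710 amax 0.16
  a 0.165 n109 lat 0.0007 (-0.024 0.024) z 0.0642..0.0720 amax 0.17
```

Emit:
{"name": "servo_tool", "arguments": {"rows": "1.0 -1.1 0 0 0 0; 2.0 -2.2 0 0 0 0; 3.0 -3.3 0 0 0 0; 4.0 -4.4 0 0 0 0; 5.0 -5.46 0 0 0 0; 6.0 -6.55 0 0 0 0; 7.0 -7.64 0 0 0 0; 7.97 -8.7 0 0 0 0; 7.97 -8.7 0 0 0 0; 7.97 -8.7 0 0 0 0"}}

```text
clock: 12.35
tcp_pos: [0.5506, -0.0888, -0.0134]
orientation: [2.872, -1.267, 0.013]
force: [-0.2, -0.1, -0.8]
width: 0.0196
```

```bash
python3 - <<'E'
from rod import *
print(sense()['force'],sense()['tcp_pos'])
d=snap('top'); reel(d,(.597,-.139))
a=cv2.resize(d['img'][150:270,300:460],None,fx=4,fy=4,interpolation=cv2.INTER_CUBIC); save('t6',a)
E
```

```text
[-0.18246098 -0.10111518 -0.83332764] [ 0.55058324 -0.08878118 -0.01344292]m.py:7: RuntimeWarning: Mean of empty slice.
  print(' reel z>',lo,len(q),q[:,:2].mean(0).round(4),'rect',round(cx),round(cy),round(w,1),round(h,1),round(a,1),'zmax',q[:,2].max().round(3))
  ret = um.true_divide(
Traceback (most recent call last):
  File "m.py", line 7, in reel
    print(' reel z>',lo,len(q),q[:,:2].mean(0).round(4),'rect',round(cx),round(cy),round(w,1),round(h,1),round(a,1),'zmax',q[:,2].max().round(3))
                                                                                                                           ~~~~~~~~~~^^
ValueError: zero-size array to reduction operation maximum which has no identity
```

Emit:
{"name": "servo_tool", "arguments": {"rows": "0 0 0.5 0 0 0; 0 0 1 0 0 0; 0 0 1.8 0 0 0; 0 0 3 0 0 0; 0 0 5 0 0 0; 0 0 7.5 0 0 0; 0 0 10 0 0 0; 0 0 12.5 0 0 0; 0 0 14.5 0 0 0; 0 0 14.5 0 0 0; 0 0 14.5 0 0 0"}}

```text
clock: 13.5
tcp_pos: [0.5503, -0.0884, 0.1322]
orientation: [2.873, -1.266, 0.014]
force: [-0.8, -1.3, -1.8]
width: 0.0191
```

```bash
python3 - <<'E'
from rod import *
print(sense()['force'],sense()['tcp_pos'])
d=snap('scene'); 
a=cv2.resize(d['img'][100:320,170:400],None,fx=3,fy=3,interpolation=cv2.INTER_CUBIC); save('s6',a)
rod(.16)
E
```

```text
[-0.78904033 -1.32006495 -1.78402394] [ 0.5503027  -0.0884018   0.13218754]
tcp [ 0.5499 -0.0884  0.1314] yaw -0.8304 toolz [ 0.006 -0.006 -1.   ] w 0.0191
scene 681
  a 0.035 n18 lat 0.0006 (-0.005 0.004) z 0.1827..0.1902 amax 0.039
  a 0.045 n53 lat 0.0079 (-0.023 0.025) z 0.2043..0.2101 amax 0.05
  a 0.055 n99 lat 0.0077 (-0.025 0.025) z 0.2024..0.2070 amax 0.06
  a 0.065 n101 lat 0.0079 (-0.025 0.025) z 0.2025..0.2072 amax 0.07
  a 0.075 n101 lat 0.0064 (-0.023 0.025) z 0.2024..0.2078 amax 0.08
  a 0.085 n101 lat 0.0083 (-0.023 0.025) z 0.2020..0.2067 amax 0.09
  a 0.095 n139 lat 0.0025 (-0.025 0.025) z 0.1941..0.2094 amax 0.1
  a 0.105 n22 lat 0.0011 (-0.005 0.006) z 0.1839..0.1865 amax 0.109
  a 0.115 n24 lat 0.0007 (-0.007 0.005) z 0.1827..0.1855 amax 0.119
  a 0.125 n23 lat 0.0005 (-0.005 0.005) z 0.1832..0.1885 amax 0.129
top 0
```

View pics/s6.png

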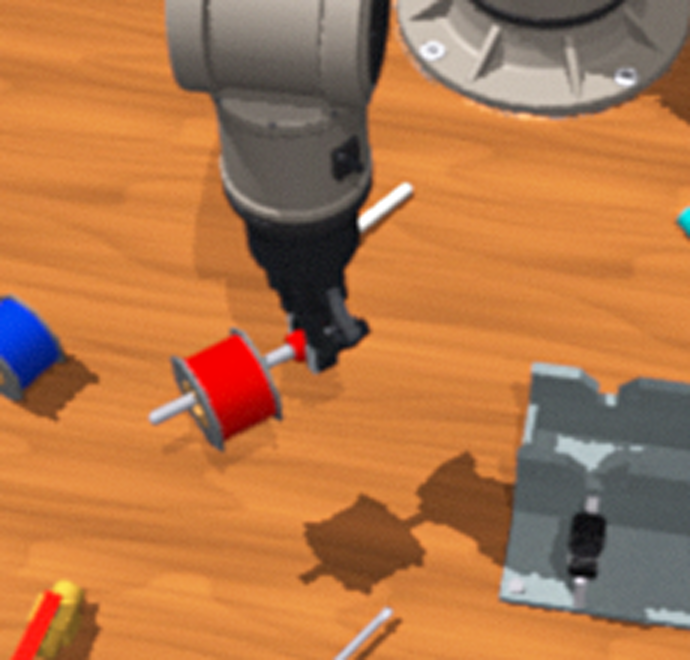

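Emit:
{"name": "servo_tool", "arguments": {"rows": "-1 2 1 0 0 0.08; -2 4.5 1.5 0 0 0.18; -3.5 7 1.5 0 0 0.29; -5 10 1.5 0 0 0.4; -6.5 13 1.5 0 0 0.51; -8 16 1.5 0 0 0.62; -9.5 19 1.5 0 0 0.73; -10.55 20.97 1.5 0 0 0.8; -10.55 20.97 1.5 0 0 0.848; -10.55 20.97 1.5 0 0 0.848; -10.55 20.97 1.5 0 0 0.848"}}

```text
clock: 14.75
tcp_pos: [0.4443, 0.1208, 0.1455]
orientation: [3.141, 0.024, 0.011]
force: [-0.3, 0.2, -3.0]
width: 0.0191
```

```bash
python3 - <<'E'
from rod import *
rod(.16)
E
```

```text
tcp [0.4443 0.1208 0.1455] yaw 0.0152 toolz [ 0.007 -0.    -1.   ] w 0.0191
scene 870
  a 0.045 n68 lat 0.0002 (-0.025 0.025) z 0.2174..0.2236 amax 0.05
  a 0.055 n95 lat 0.0009 (-0.025 0.024) z 0.2163..0.2216 amax 0.06
  a 0.065 n94 lat 0.0005 (-0.025 0.025) z 0.2155..0.2204 amax 0.07
  a 0.075 n87 lat -0.0008 (-0.025 0.024) z 0.2159..0.2206 amax 0.08
  a 0.085 n102 lat 0.0006 (-0.024 0.025) z 0.2147..0.2202 amax 0.09
  a 0.095 n363 lat 0.0004 (-0.025 0.025) z 0.1980..0.2209 amax 0.1
  a 0.105 n19 lat -0.0017 (-0.006 0.003) z 0.1983..0.2008 amax 0.108
  a 0.115 n20 lat -0.0010 (-0.006 0.004) z 0.1982..0.2003 amax 0.12
  a 0.125 n21 lat -0.0010 (-0.006 0.003) z 0.1965..0.1991 amax 0.129
top 298
  a 0.045 n13 lat -0.0217 (-0.024 -0.018) z 0.2130..0.2156 amax 0.049
  a 0.055 n29 lat -0.0194 (-0.024 -0.012) z 0.2116..0.2162 amax 0.06
  a 0.065 n39 lat -0.0154 (-0.024 -0.005) z 0.2150..0.2193 amax 0.07
  a 0.075 n52 lat -0.0137 (-0.024 0.001) z 0.2143..0.2190 amax 0.079
  a 0.085 n72 lat -0.0096 (-0.024 0.008) z 0.2160..0.2195 amax 0.09
  a 0.095 n44 lat -0.0048 (-0.024 0.011) z 0.2164..0.2239 amax 0.1
  a 0.105 n17 lat 0.0009 (-0.003 0.004) z 0.1989..0.2001 amax 0.109
  a 0.115 n20 lat 0.0000 (-0.003 0.003) z 0.1978..0.1994 amax 0.12
  a 0.125 n12 lat -0.0001 (-0.003 0.004) z 0.1966..0.2005 amax 0.127
```

Emit:
{"name": "servo_tool", "arguments": {"rows": "0 0.05 -3 0 0 0.004; 0 0.05 -6 0 0 0.004; 0 0.05 -9 0 0 0.004; 0 0.05 -11 0 0 0.004; 0 0.05 -12 0 0 0.004; 0 0.05 -13 0 0 0.004; 0 0.05 -13 0 0 0.004; 0 0.05 -13 0 0 0.004"}}

```text
clock: 15.65
tcp_pos: [0.4448, 0.1213, 0.0159]
orientation: [3.141, 0.029, 0.012]
force: [-0.6, 0.3, -1.0]
width: 0.0196
```

Emit:
{"name": "servo_tool", "arguments": {"rows": "0 0 -0.1 0 0 0; 0 0 -0.1 0 0 0; 0 0 -0.1 0 0 0; 0 0 0 0 0 0; 0 0 3 0 0 0; 0 0 7 0 0 0; 0 0 11 0 0 0; 0 0 13 0 0 0; 0 0 13 0 0 0", "grip": 0.6}}

```text
clock: 16.55
tcp_pos: [0.4465, 0.1217, 0.1488]
orientation: [-3.141, -0.029, -0.02]
force: [0.0, -0.2, -0.6]
width: 0.0514
```

```bash
cat > chk.py <<'E'
from m import *
import sys
def chk(tag):
    print(sense()['tcp_pos'].round(4))
    d=snap('scene'); save(tag,cv2.resize(d['img'][170:330,310:550],None,fx=3,fy=3,interpolation=cv2.INTER_CUBIC))
    o=np.array([.514,.227,0]); th=.021; c,s=np.cos(th),np.sin(th)
    for dd,nm in ((d,'scene'),(snap('top'),'top')):
        Q=(pts(dd)-o)@np.array([[c,-s,0],[s,c,0],[0,0,1]])
        im=dd['img']; hsv=cv2.cvtColor(im,cv2.COLOR_RGB2HSV); H,S=hsv[...,0],hsv[...,1]
        for col,hm in (('red',((H<6)|(H>174))&(S>140)),('blue',(H>105)&(H<130)&(S>140)),('yel',(H>22)&(H<35)&(S>140))):
            for st,y in (('L',.105),('M',0),('R',-.105)):
                b=(abs(Q[...,1]-y)<.05)&hm
                h=Q[b&(Q[...,0]<-.045)&(Q[...,0]>-.12)&(Q[...,2]>.03)&(abs(Q[...,1]-y)<.025)]
                r=Q[b&(Q[...,0]<.04)&(Q[...,0]>-.04)&(Q[...,2]>.02)]
                if len(h)>15: print(nm,st,col,'handle x %.3f..%.3f y %.4f ztop %.3f'%(*np.percentile(h[:,0],[2,98]),np.median(h[:,1]),np.percentile(h[:,2],95)))
                if len(r)>30: print(nm,st,col,'reel x %.3f..%.3f y %.3f ztop %.3f'%(*np.percentile(r[:,0],[2,98]),np.median(r[:,1]),np.percentile(r[:,2],97)))
        for st,y in (('L',.105),('M',0),('R',-.105)):
            k=(abs(Q[...,1]-y)<.008)&(Q[...,0]>.045)&(Q[...,0]<.13)&(Q[...,2]>.0815)&(Q[...,2]<.09); q=Q[k]
            if len(q)>3: print(nm,st,'block top x',np.percentile(q[:,0],[3,50,97]).round(4))
            k=(abs(Q[...,1]-y)<.006)&(Q[...,0]>-.03)&(Q[...,0]<.05)&(Q[...,2]>.05)&(Q[...,2]<.09); q=Q[k]
            for lo,hi in ((-.03,-.005),(.0,.03),(.03,.05)):
                e=q[(q[:,0]>lo)&(q[:,0]<hi)]
                if len(e)>3: print('   ',nm,st,'rod',lo,hi,'z med %.4f'%np.median(e[:,2]),'y %.4f'%np.median(e[:,1]))
chk(sys.argv[1])
E
python3 chk.py c1
```

```text
[0.4465 0.1217 0.1488]
scene R red handle x -0.098..-0.053 y -0.1058 ztop 0.079
scene R red reel x -0.025..0.017 y -0.106 ztop 0.093
scene M blue handle x -0.095..-0.051 y -0.0011 ztop 0.078
scene L yel handle x -0.090..-0.048 y 0.1041 ztop 0.079
scene L block top x [0.0755 0.0854 0.0946]
    scene L rod -0.03 -0.005 z med 0.0687 y 0.1035
    scene L rod 0.0 0.03 z med 0.0698 y 0.1037
    scene L rod 0.03 0.05 z med 0.0689 y 0.1038
scene M block top x [0.0678 0.0843 0.0928]
    scene M rod -0.03 -0.005 z med 0.0698 y -0.0009
    scene M rod 0.0 0.03 z med 0.0697 y -0.0011
    scene M rod 0.03 0.05 z med 0.0693 y -0.0003
scene R block top x [0.1024 0.1123 0.1205]
    scene R rod -0.03 -0.005 z med 0.0886 y -0.1034
    scene R rod 0.0 0.03 z med 0.0826 y -0.1049
    scene R rod 0.03 0.05 z med 0.0694 y -0.1053
top R red reel x -0.025..0.017 y -0.118 ztop 0.093
top L yel handle x -0.089..-0.063 y 0.1068 ztop 0.079
top L block top x [0.0719 0.0824 0.0899]
    top L rod -0.03 -0.005 z med 0.0697 y 0.1066
    top L rod 0.0 0.03 z med 0.0693 y 0.1057
    top L rod 0.03 0.05 z med 0.0680 y 0.1049
top M block top x [0.0737 0.0814 0.0913]
    top M rod 0.0 0.03 z med 0.0677 y 0.0021
    top M rod 0.03 0.05 z med 0.0702 y -0.0001
top R block top x [0.0943 0.1079 0.1169]
    top R rod -0.03 -0.005 z med 0.0889 y -0.1091
    top R rod 0.0 0.03 z med 0.0876 y -0.1026
    top R rod 0.03 0.05 z med 0.0692 y -0.1051
```

View pics/c1.png

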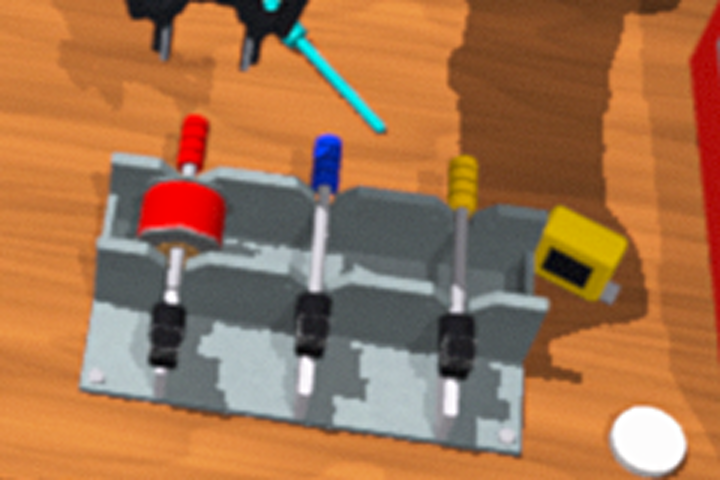

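Emit:
{"name": "servo_tool", "arguments": {"rows": "4 0.1 0 0 0 0; 8 0.15 0 0 0 0; 13 0.2 0 0 0 0; 18 0.33 0 0 0 0; 18 0.33 0 0 0 0; 18 0.33 0 0 0 0; 18 0.33 -5 0 0 0; 18 0.33 -9 0 0 0; 18 0.33 -12.4 0 0 0; 18 0.33 -12.4 0 0 0; 18 0.33 -12.4 0 0 0; 18 0.33 -12.4 0 0 0"}}

```text
clock: 17.85
tcp_pos: [0.6257, 0.1249, 0.0241]
orientation: [-3.141, -0.029, -0.017]
force: [-0.4, 0.9, -0.4]
width: 0.0512
```

Emit:
{"name": "servo_tool", "arguments": {"rows": "0 0 0 0 0 0; 0 0 0 0 0 0; 0 0 0 0 0 0; 0 0 0 0 0 0; 0 0 0 0 0 0", "grip": 0, "newtons": 60}}

```text
clock: 18.35
tcp_pos: [0.6267, 0.125, 0.0259]
orientation: [-3.141, -0.029, -0.021]
force: [-2.4, -0.6, 12.9]
width: 0.0226
```

Emit:
{"name": "servo_tool", "arguments": {"rows": "-0.8 0 0 0 0 0; -1.6 -0.03 0 0 0 0; -2.4 -0.05 0 0 0 0; -2.95 -0.06 0 0 0 0; -2.95 -0.06 0 0 0 0; -2.95 -0.06 0 0 0 0"}}

```text
clock: 18.95
tcp_pos: [0.5987, 0.1244, 0.0266]
orientation: [-3.14, -0.028, -0.025]
force: [9.1, 1.0, -8.1]
width: 0.022
```

Emit:
{"name": "servo_tool", "arguments": {"rows": "0 0 0 0 0 0; 0 0 0 0 0 0; 0 0 0 0 0 0; 0 0 4 0 0.015 0; 0 0 8 0 0.015 0; -0.1 3 8 0 0.015 0; -0.1 7 8 0 0.015 0; -0.15 10.4 8 0 0.015 0; -0.15 10.4 8 0 0.015 0; -0.15 10.4 8 0 0.015 0; -0.15 10.4 8 0 0.015 0", "grip": 0.6}}

```text
clock: 20.05
tcp_pos: [0.5972, 0.2273, 0.1065]
orientation: [-3.141, -0.027, -0.001]
force: [-0.2, -0.6, -0.3]
width: 0.0514
```

Emit:
{"name": "servo_tool", "arguments": {"rows": "0 0 -4 0 0 0; 0 0 -7 0 0 0; 0 0 -8.2 0 0 0; 0 0 -8.2 0 0 0; 0 0 -8.2 0 0 0; 0 0 -8.2 0 0 0"}}

```text
clock: 20.65
tcp_pos: [0.5982, 0.2276, 0.0262]
orientation: [-3.14, -0.026, -0.005]
force: [-0.1, -1.2, 0.4]
width: 0.0515
```

Emit:
{"name": "servo_tool", "arguments": {"rows": "0 0 0 0 0 0; 0 0 0 0 0 0; 0 0 0 0 0 0; 0 0 0 0 0 0; 0 0 0 0 0 0", "grip": 0, "newtons": 60}}

```text
clock: 21.15
tcp_pos: [0.5992, 0.2295, 0.0278]
orientation: [-3.138, -0.028, -0.009]
force: [0.8, 5.8, 7.8]
width: 0.021
```

Emit:
{"name": "servo_tool", "arguments": {"rows": "0.8 0 0 0 0 0; 1.6 0.03 0 0 0 0; 2.4 0.05 0 0 0 0; 3 0.06 0 0 0 0; 3 0.06 0 0 0 0; 3 0.06 0 0 0 0"}}

```text
clock: 21.75
tcp_pos: [0.6261, 0.2301, 0.0276]
orientation: [-3.139, -0.029, -0.001]
force: [-18.6, -2.4, 9.3]
width: 0.0209
```

Emit:
{"name": "servo_tool", "arguments": {"rows": "0 0 0 0 0 0; 0 0 0 0 0 0; 0 0 0 0 0 0; 0 0 4 0 0 0; 0 0 9 0 0 0; 0 0 11 0 0 0; -6 -0.2 11 0 0 0; -12 -0.3 11 0 0 0; -18.4 -0.4 11 0 0 0; -18.4 -0.4 11 0 0 0; -18.4 -0.4 11 0 0 0", "grip": 0.6}}

```text
clock: 22.85
tcp_pos: [0.4386, 0.226, 0.1381]
orientation: [-3.14, -0.033, -0.002]
force: [0.4, 0.1, -0.3]
width: 0.0512
```

```bash
python3 chk.py c2; python3 - <<'E'
from m import *
d=snap('top'); reel(d,(.499,-.358))
E
```

```text
[0.4386 0.226  0.1381]
scene R red handle x -0.098..-0.054 y -0.1058 ztop 0.079
scene R red reel x -0.025..0.016 y -0.106 ztop 0.092
scene M blue handle x -0.096..-0.051 y -0.0010 ztop 0.079
scene L yel handle x -0.094..-0.048 y 0.1037 ztop 0.079
scene L block top x [0.0658 0.0865 0.0949]
    scene L rod -0.03 -0.005 z med 0.0688 y 0.1044
    scene L rod 0.0 0.03 z med 0.0686 y 0.1034
    scene L rod 0.03 0.05 z med 0.0694 y 0.1042
scene M block top x [0.0973 0.1128 0.1217]
    scene M rod -0.03 -0.005 z med 0.0698 y -0.0019
    scene M rod 0.0 0.03 z med 0.0694 y -0.0009
    scene M rod 0.03 0.05 z med 0.0689 y -0.0006
scene R block top x [0.0721 0.0838 0.0922]
    scene R rod -0.03 -0.005 z med 0.0884 y -0.1056
    scene R rod 0.0 0.03 z med 0.0828 y -0.1049
    scene R rod 0.03 0.05 z med 0.0698 y -0.1057
top R red handle x -0.099..-0.058 y -0.1049 ztop 0.077
top R red reel x -0.022..0.017 y -0.107 ztop 0.092
top M blue handle x -0.094..-0.056 y -0.0033 ztop 0.078
top L block top x [0.0739 0.0825 0.0899]
    top L rod 0.03 0.05 z med 0.0688 y 0.1047
top M block top x [0.1001 0.1093 0.1181]
    top M rod -0.03 -0.005 z med 0.0680 y 0.0006
    top M rod 0.0 0.03 z med 0.0690 y 0.0008
    top M rod 0.03 0.05 z med 0.0682 y 0.0000
top R block top x [0.0721 0.08   0.0897]
    top R rod -0.03 -0.005 z med 0.0879 y -0.1042
    top R rod 0.0 0.03 z med 0.0883 y -0.1047
    top R rod 0.03 0.05 z med 0.0693 y -0.1052
 reel z> 0.02 625 [ 0.4991 -0.3541] rect 499 -359 70.6 51.0 61.7 zmax 0.074
 reel z> 0.045 537 [ 0.4999 -0.356 ] rect 499 -359 69.4 50.7 62.6 zmax 0.074
 reel z> 0.06 361 [ 0.4999 -0.3586] rect 499 -359 54.6 50.7 62.8 zmax 0.074
```

View pics/c2.png

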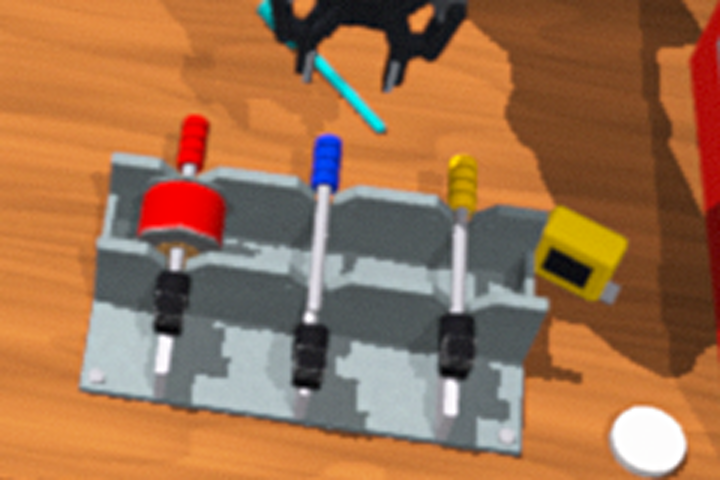

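Red is loaded at the right station and its cap is home (171,300). The blue cap (310,355) is off. Next I'll take the blue spindle.

Emit:
{"name": "servo_tool", "arguments": {"rows": "0 -0.1 -4 0 0 0; 0 -0.1 -8 0 0 0; 0 -0.1 -12 0 0 0; 0 -0.1 -12.5 0 0 0; 0 -0.1 -12.5 0 0 0; 0 -0.1 -12.5 0 0 0; 0 -0.1 -12.5 0 0 0"}}

```text
clock: 23.7
tcp_pos: [0.4444, 0.2258, 0.0149]
orientation: [-3.138, -0.028, -0.007]
force: [-1.1, -0.2, -0.6]
width: 0.0513
```

Emit:
{"name": "servo_tool", "arguments": {"rows": "0 0 0 0 0 0; 0 0 0 0 0 0; 0 0 0 0 0 0; 0 0 0 0 0 0; 0 0 0 0 0 0; 0 0 0 0 0 0", "grip": 0, "newtons": 100}}

```text
clock: 24.3
tcp_pos: [0.4451, 0.2261, 0.0156]
orientation: [-3.137, -0.028, -0.01]
force: [-0.7, -1.0, 7.2]
width: 0.0194
```

Emit:
{"name": "servo_tool", "arguments": {"rows": "0 0 1 0 0 0; 0 0 2.5 0 0 0; 0 0 5 0 0 0; 0 0 8 0 0 0; 0 0 11 0 0 0; 0 0 13 0 0 0; 0 0 13 0 0 0; 0 0 13 0 0 0"}}

```text
clock: 25.1
tcp_pos: [0.445, 0.2259, 0.146]
orientation: [-3.137, -0.028, -0.011]
force: [-0.2, -0.5, -1.3]
width: 0.0191
```

```bash
python3 - <<'E'
from rod import *
rod(.12)
E
```

```text
tcp [0.445  0.2259 0.146 ] yaw 0.0176 toolz [ 0.007  0.004 -1.   ] w 0.0191
scene 192
  a 0.035 n18 lat -0.0020 (-0.007 0.003) z 0.1988..0.2014 amax 0.04
  a 0.045 n20 lat -0.0014 (-0.006 0.004) z 0.1982..0.2017 amax 0.05
  a 0.055 n16 lat -0.0016 (-0.006 0.002) z 0.1980..0.2007 amax 0.06
  a 0.065 n19 lat -0.0023 (-0.007 0.003) z 0.1982..0.2003 amax 0.07
  a 0.075 n18 lat -0.0016 (-0.006 0.003) z 0.1987..0.2009 amax 0.08
  a 0.085 n18 lat -0.0017 (-0.006 0.003) z 0.1992..0.2013 amax 0.09
  a 0.095 n22 lat -0.0010 (-0.006 0.003) z 0.1988..0.2017 amax 0.1
  a 0.105 n19 lat -0.0015 (-0.006 0.004) z 0.1986..0.2021 amax 0.11
  a 0.115 n18 lat -0.0017 (-0.006 0.004) z 0.1983..0.2023 amax 0.119
  a 0.125 n24 lat -0.0010 (-0.006 0.003) z 0.1981..0.2017 amax 0.129
top 215
  a 0.035 n17 lat -0.0025 (-0.005 0.004) z 0.1977..0.1991 amax 0.04
  a 0.045 n20 lat -0.0009 (-0.005 0.005) z 0.1972..0.1999 amax 0.049
  a 0.055 n25 lat -0.0006 (-0.004 0.004) z 0.1968..0.2007 amax 0.059
  a 0.065 n21 lat -0.0008 (-0.005 0.004) z 0.1969..0.2005 amax 0.07
  a 0.075 n24 lat -0.0008 (-0.005 0.004) z 0.1986..0.2002 amax 0.079
  a 0.085 n24 lat -0.0005 (-0.005 0.004) z 0.1974..0.2003 amax 0.09
  a 0.095 n21 lat -0.0004 (-0.004 0.004) z 0.1966..0.1993 amax 0.099
  a 0.105 n25 lat -0.0007 (-0.005 0.004) z 0.1973..0.2004 amax 0.11
  a 0.115 n21 lat -0.0011 (-0.005 0.005) z 0.1965..0.2010 amax 0.12
  a 0.125 n17 lat -0.0006 (-0.004 0.004) z 0.1971..0.1988 amax 0.127
```

Emit:
{"name": "servo_tool", "arguments": {"rows": "1 -2.5 0 0 0 0; 2 -6 0 0 0 -0.03; 3.2 -10 0 0 0 -0.06; 4.5 -14 0 0 0 -0.1; 5 -18 0 0 0 -0.15; 5.5 -22 0 0 0 -0.2; 5.5 -26 0 0 0 -0.27; 5 -30 0 0 0 -0.35; 3.5 -34 0 0 0 -0.42; 1 -38 0 0 0 -0.47; -1.5 -41.5 0 0 0 -0.507; -3 -43.5 0 0 0 -0.507"}}

```text
clock: 26.4
tcp_pos: [0.4116, -0.2116, 0.1438]
orientation: [-3.044, 0.767, -0.005]
force: [0.7, 0.8, -0.9]
width: 0.019
```

```bash
python3 - <<'E'
from m import *
print(sense()['tcp_pos'])
d=snap('top'); reel(d,(.499,-.358))
E
```

```text
[ 0.41164999 -0.21159263  0.14383178]
 reel z> 0.02 424 [ 0.5075 -0.3576] rect 503 -361 70.0 42.4 62.3 zmax 0.074
 reel z> 0.045 394 [ 0.5065 -0.3588] rect 503 -360 66.1 42.4 62.3 zmax 0.074
 reel z> 0.06 279 [ 0.5047 -0.3606] rect 503 -361 47.5 42.4 62.3 zmax 0.074
```

Emit:
{"name": "servo_tool", "arguments": {"rows": "-2 -2.2 -1 0 0 0; -4 -4.4 -2 0 0 0; -6.3 -6.7 -2.5 0 0 0; -6.3 -6.7 -2.5 0 0 0; -6.3 -6.7 -2.5 0 0 0; -6.3 -6.7 -2.5 0 0 0"}}

```text
clock: 27.05
tcp_pos: [0.3475, -0.2801, 0.1185]
orientation: [-3.045, 0.767, -0.003]
force: [-0.5, -0.1, -1.0]
width: 0.019
```

```bash
python3 - <<'E'
from rod import *
d=snap('top'); reel(d,(.499,-.358))
rod(.11)
s=sense(); t=s['tcp_pos']; c=np.array([.4993,-.359])-t[:2]; a=-.4887
print('along',c@[np.cos(a),np.sin(a)],'lat',c@[-np.sin(a),np.cos(a)])
E
```

```text
reel z> 0.02 620 [ 0.4995 -0.3539] rect 499 -359 69.9 51.6 61.4 zmax 0.075
 reel z> 0.045 541 [ 0.5002 -0.3555] rect 499 -358 68.2 51.6 61.4 zmax 0.075
 reel z> 0.06 358 [ 0.4995 -0.3579] rect 499 -359 50.8 50.9 62.1 zmax 0.075
tcp [ 0.3476 -0.28    0.1186] yaw -0.4931 toolz [ 0.003  0.001 -1.   ] w 0.0193
scene 177
  a 0.035 n17 lat 0.0018 (-0.004 0.007) z 0.1701..0.1748 amax 0.04
  a 0.045 n16 lat 0.0013 (-0.004 0.005) z 0.1718..0.1745 amax 0.049
  a 0.055 n16 lat 0.0011 (-0.005 0.005) z 0.1707..0.1741 amax 0.06
  a 0.065 n19 lat 0.0018 (-0.004 0.008) z 0.1709..0.1750 amax 0.07
  a 0.075 n19 lat 0.0013 (-0.003 0.006) z 0.1705..0.1740 amax 0.08
  a 0.085 n16 lat 0.0012 (-0.005 0.006) z 0.1706..0.1745 amax 0.09
  a 0.095 n20 lat 0.0012 (-0.005 0.007) z 0.1701..0.1735 amax 0.1
  a 0.105 n15 lat 0.0020 (-0.004 0.007) z 0.1701..0.1736 amax 0.109
  a 0.115 n22 lat 0.0019 (-0.005 0.005) z 0.1700..0.1728 amax 0.12
  a 0.125 n17 lat 0.0004 (-0.003 0.005) z 0.1699..0.1722 amax 0.13
top 197
  a 0.035 n20 lat 0.0004 (-0.005 0.005) z 0.1705..0.1735 amax 0.04
  a 0.045 n20 lat 0.0014 (-0.004 0.005) z 0.1699..0.1741 amax 0.05
  a 0.055 n19 lat 0.0018 (-0.004 0.005) z 0.1706..0.1735 amax 0.06
  a 0.065 n20 lat 0.0009 (-0.005 0.005) z 0.1697..0.1734 amax 0.07
  a 0.075 n20 lat 0.0017 (-0.003 0.005) z 0.1700..0.1729 amax 0.08
  a 0.085 n22 lat 0.0014 (-0.005 0.005) z 0.1703..0.1745 amax 0.09
  a 0.095 n21 lat 0.0014 (-0.005 0.005) z 0.1700..0.1733 amax 0.1
  a 0.105 n21 lat 0.0016 (-0.005 0.005) z 0.1698..0.1723 amax 0.109
  a 0.115 n22 lat 0.0012 (-0.005 0.006) z 0.1704..0.1723 amax 0.12
  a 0.125 n12 lat 0.0014 (-0.003 0.004) z 0.1697..0.1712 amax 0.127
along 0.17098388792656802 lat 0.0016212295168547225
```

Emit:
{"name": "servo_tool", "arguments": {"rows": "0 0 -4 0 0 0; 0 0 -8 0 0 0; 0 0 -11 0 0 0; -0.1 0.05 -13.3 0 0 0.004; -0.1 0.05 -13.3 0 0 0.004; -0.1 0.05 -13.3 0 0 0.004; -0.1 0.05 -13.3 0 0 0.004"}}

```text
clock: 27.9
tcp_pos: [0.3475, -0.28, -0.013]
orientation: [-3.047, 0.76, -0.007]
force: [0.3, 0.6, 0.1]
width: 0.0194
```

```bash
python3 - <<'E'
from rod import *
rod(.018)
s=sense(); t=s['tcp_pos']; c=np.array([.4993,-.359])-t[:2]; a=-.4887
print('along',c@[np.cos(a),np.sin(a)],'lat',c@[-np.sin(a),np.cos(a)])
E
```

```text
tcp [ 0.3475 -0.28   -0.013 ] yaw -0.4889 toolz [ 0.004 -0.    -1.   ] w 0.0194
scene 322
  a 0.035 n14 lat 0.0008 (-0.006 0.004) z 0.0392..0.0416 amax 0.039
  a 0.045 n16 lat 0.0004 (-0.005 0.006) z 0.0393..0.0451 amax 0.049
  a 0.055 n16 lat -0.0007 (-0.004 0.006) z 0.0388..0.0424 amax 0.059
  a 0.065 n17 lat 0.0013 (-0.008 0.007) z 0.0394..0.0432 amax 0.07
  a 0.075 n13 lat 0.0007 (-0.004 0.006) z 0.0400..0.0422 amax 0.08
  a 0.085 n16 lat 0.0031 (-0.005 0.005) z 0.0393..0.0419 amax 0.089
  a 0.095 n13 lat 0.0012 (-0.006 0.007) z 0.0391..0.0428 amax 0.1
  a 0.105 n18 lat 0.0015 (-0.006 0.007) z 0.0388..0.0418 amax 0.11
  a 0.115 n15 lat 0.0012 (-0.003 0.006) z 0.0389..0.0415 amax 0.12
  a 0.125 n15 lat 0.0003 (-0.003 0.007) z 0.0376..0.0434 amax 0.129
  a 0.145 n19 lat 0.0086 (-0.023 0.024) z 0.0669..0.0730 amax 0.15
  a 0.155 n79 lat 0.0059 (-0.024 0.025) z 0.0659..0.0717 amax 0.16
  a 0.165 n70 lat 0.0075 (-0.022 0.025) z 0.0656..0.0708 amax 0.17
top 397
  a 0.035 n13 lat 0.0019 (-0.001 0.005) z 0.0393..0.0436 amax 0.04
  a 0.045 n16 lat 0.0010 (-0.004 0.005) z 0.0387..0.0416 amax 0.05
  a 0.055 n15 lat 0.0004 (-0.004 0.005) z 0.0388..0.0418 amax 0.059
  a 0.065 n16 lat 0.0019 (-0.002 0.005) z 0.0385..0.0430 amax 0.069
  a 0.075 n15 lat 0.0013 (-0.004 0.006) z 0.0391..0.0430 amax 0.079
  a 0.085 n18 lat 0.0003 (-0.006 0.006) z 0.0399..0.0432 amax 0.09
  a 0.095 n16 lat 0.0012 (-0.005 0.004) z 0.0380..0.0415 amax 0.099
  a 0.105 n17 lat 0.0010 (-0.005 0.006) z 0.0385..0.0418 amax 0.11
  a 0.115 n15 lat 0.0007 (-0.004 0.005) z 0.0383..0.0405 amax 0.12
  a 0.125 n8 lat 0.0013 (-0.003 0.005) z 0.0385..0.0414 amax 0.127
  a 0.145 n95 lat 0.0008 (-0.025 0.025) z 0.0524..0.0719 amax 0.15
  a 0.155 n76 lat 0.0028 (-0.025 0.025) z 0.0652..0.0696 amax 0.16
  a 0.165 n77 lat 0.0025 (-0.025 0.025) z 0.0653..0.0690 amax 0.17
along 0.17113945821416834 lat 0.0016983765319552333
```

Emit:
{"name": "servo_tool", "arguments": {"rows": "1.3 -0.7 0 0 0 0; 2.6 -1.38 0 0 0 0; 3.9 -2.07 0 0 0 0; 5.2 -2.76 0 0 0 0; 6.5 -3.45 0 0 0 0; 7.8 -4.14 0 0 0 0; 9 -4.78 0 0 0 0; 9.45 -5.02 0 0 0 0; 9.45 -5.02 0 0 0 0; 9.45 -5.02 0 0 0 0"}}

```text
clock: 29.0
tcp_pos: [0.4413, -0.3301, -0.013]
orientation: [-3.047, 0.761, -0.007]
force: [-0.4, -0.3, -1.4]
width: 0.0193
```

Emit:
{"name": "servo_tool", "arguments": {"rows": "0 0 0.5 0 0 0; 0 0 1 0 0 0; 0 0 1.8 0 0 0; 0 0 3 0 0 0; 0 0 5 0 0 0; 0 0 7.5 0 0 0; 0 0 10 0 0 0; 0 0 12.5 0 0 0; 0 0 15 0 0 0; 0 0 16 0 0 0; 0 0 16 0 0 0; 0 0 16 0 0 0"}}

```text
clock: 30.2
tcp_pos: [0.4409, -0.3298, 0.1463]
orientation: [-3.047, 0.761, -0.006]
force: [-0.0, -0.8, -3.5]
width: 0.019
```

```bash
python3 - <<'E'
from rod import *
d=snap('scene'); 
a=cv2.resize(d['img'][80:300,100:370],None,fx=2.5,fy=2.5,interpolation=cv2.INTER_CUBIC); save('s7',a)
rod(.16)
E
```

```text
tcp [ 0.4407 -0.3297  0.1459] yaw -0.4893 toolz [ 0.003  0.    -1.   ] w 0.0191
scene 661
  a 0.035 n5 lat 0.0025 (-0.002 0.004) z 0.2000..0.2006 amax 0.034
  a 0.045 n66 lat 0.0071 (-0.024 0.024) z 0.2184..0.2244 amax 0.05
  a 0.055 n88 lat 0.0096 (-0.021 0.025) z 0.2162..0.2209 amax 0.06
  a 0.065 n84 lat 0.0089 (-0.025 0.025) z 0.2173..0.2212 amax 0.07
  a 0.075 n82 lat 0.0092 (-0.021 0.025) z 0.2159..0.2207 amax 0.08
  a 0.085 n82 lat 0.0075 (-0.019 0.025) z 0.2163..0.2205 amax 0.09
  a 0.095 n191 lat 0.0024 (-0.025 0.025) z 0.1981..0.2221 amax 0.1
  a 0.105 n19 lat 0.0017 (-0.005 0.006) z 0.1965..0.2003 amax 0.11
  a 0.115 n22 lat 0.0014 (-0.005 0.005) z 0.1954..0.2008 amax 0.12
  a 0.125 n22 lat 0.0022 (-0.002 0.006) z 0.1959..0.1985 amax 0.13
top 559
  a 0.035 n9 lat 0.0035 (0.001 0.004) z 0.1973..0.1999 amax 0.04
  a 0.045 n113 lat 0.0125 (-0.001 0.024) z 0.2089..0.2210 amax 0.05
  a 0.055 n66 lat 0.0111 (-0.006 0.025) z 0.2158..0.2202 amax 0.06
  a 0.065 n85 lat 0.0085 (-0.014 0.025) z 0.2161..0.2197 amax 0.07
  a 0.075 n100 lat 0.0047 (-0.022 0.025) z 0.2155..0.2206 amax 0.08
  a 0.085 n107 lat 0.0059 (-0.019 0.025) z 0.2160..0.2212 amax 0.09
  a 0.095 n21 lat 0.0013 (-0.024 0.025) z 0.2160..0.2204 amax 0.099
  a 0.105 n22 lat 0.0015 (-0.005 0.006) z 0.1964..0.1987 amax 0.109
  a 0.115 n21 lat 0.0022 (-0.004 0.005) z 0.1953..0.1992 amax 0.12
  a 0.125 n15 lat 0.0008 (-0.005 0.005) z 0.1960..0.1977 amax 0.126
```

View pics/s7.png

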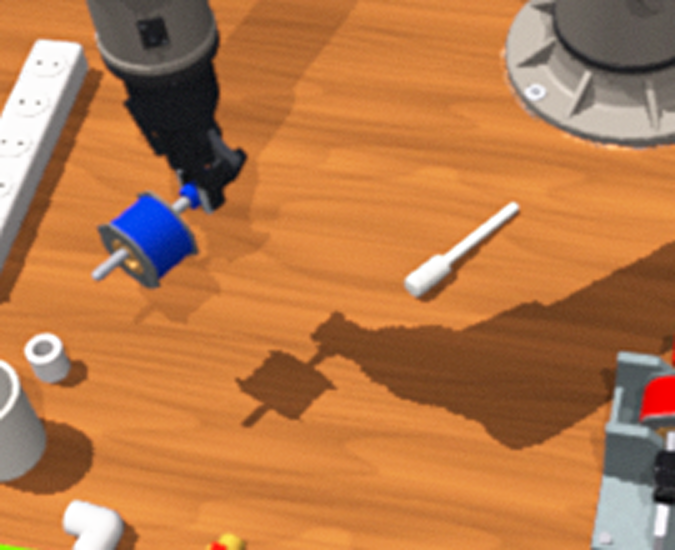

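Emit:
{"name": "servo_tool", "arguments": {"rows": "1 2.5 0.5 0 0 0.02; 2.5 6 0.5 0 0 0.05; 4 10 0.5 0 0 0.1; 5.5 14.5 0.5 0 0 0.15; 6.5 19 0.5 0 0 0.2; 7 23.5 0.5 0 0 0.25; 7 28 0.5 0 0 0.3; 6.5 32.5 0.5 0 0 0.35; 5.5 37 0.5 0 0 0.4; 4 41.5 0.5 0 0 0.45; 2.5 46 0.5 0 0 0.49; 1.2 50 0.5 0 0 0.507"}}

```text
clock: 31.55
tcp_pos: [0.4513, 0.1723, 0.1501]
orientation: [-3.14, -0.032, -0.001]
force: [0.9, -0.6, -2.5]
width: 0.0194
```

Emit:
{"name": "servo_tool", "arguments": {"rows": "-0.4 2.5 0 0 0 0; -0.9 5.35 0 0 0 0; -0.9 5.35 0 0 0 0; -0.9 5.35 0 0 0 0; -0.9 5.35 0 0 0 0"}}

```text
clock: 32.05
tcp_pos: [0.4423, 0.2249, 0.1496]
orientation: [-3.14, -0.03, 0.0]
force: [0.3, -1.0, -2.5]
width: 0.0193
```

```bash
python3 - <<'E'
from rod import *
rod(.16)
E
```

```text
tcp [0.4423 0.2249 0.1496] yaw 0.0194 toolz [-0.     0.001 -1.   ] w 0.0193
scene 907
  a 0.045 n100 lat -0.0002 (-0.025 0.025) z 0.2206..0.2263 amax 0.05
  a 0.055 n97 lat -0.0012 (-0.025 0.024) z 0.2197..0.2247 amax 0.06
  a 0.065 n84 lat -0.0008 (-0.025 0.024) z 0.2199..0.2238 amax 0.07
  a 0.075 n103 lat -0.0022 (-0.025 0.025) z 0.2191..0.2238 amax 0.08
  a 0.085 n122 lat 0.0027 (-0.025 0.025) z 0.2147..0.2224 amax 0.09
  a 0.095 n339 lat -0.0023 (-0.025 0.025) z 0.2009..0.2238 amax 0.098
  a 0.105 n19 lat -0.0006 (-0.005 0.004) z 0.2001..0.2045 amax 0.11
  a 0.115 n19 lat -0.0021 (-0.006 0.004) z 0.2003..0.2021 amax 0.12
  a 0.125 n22 lat -0.0017 (-0.006 0.003) z 0.2001..0.2024 amax 0.13
top 637
  a 0.035 n12 lat -0.0029 (-0.005 0.001) z 0.2024..0.2051 amax 0.038
  a 0.045 n93 lat -0.0088 (-0.025 0.011) z 0.2179..0.2251 amax 0.05
  a 0.055 n96 lat -0.0033 (-0.025 0.025) z 0.2184..0.2233 amax 0.059
  a 0.065 n120 lat -0.0024 (-0.025 0.025) z 0.2187..0.2227 amax 0.07
  a 0.075 n113 lat -0.0031 (-0.024 0.025) z 0.2193..0.2231 amax 0.08
  a 0.085 n114 lat -0.0029 (-0.024 0.025) z 0.2189..0.2238 amax 0.09
  a 0.095 n26 lat -0.0005 (-0.024 0.023) z 0.2057..0.2242 amax 0.099
  a 0.105 n24 lat -0.0005 (-0.005 0.005) z 0.2010..0.2034 amax 0.109
  a 0.115 n21 lat -0.0005 (-0.005 0.005) z 0.2001..0.2027 amax 0.119
  a 0.125 n18 lat -0.0006 (-0.004 0.004) z 0.2002..0.2025 amax 0.127
```

Emit:
{"name": "servo_tool", "arguments": {"rows": "-0.1 0.1 -3 0 0 0; -0.1 0.1 -6 0 0 0; -0.1 0.1 -9 0 0 0; -0.1 0.1 -11 0 0 0; -0.1 0.1 -12.3 0 0 0; -0.1 0.1 -13.4 0 0 0; -0.1 0.1 -13.4 0 0 0; -0.1 0.1 -13.4 0 0 0"}}

```text
clock: 32.95
tcp_pos: [0.4417, 0.2254, 0.0162]
orientation: [-3.14, -0.029, -0.001]
force: [-3.6, -2.5, 3.8]
width: 0.0194
```

Emit:
{"name": "servo_tool", "arguments": {"rows": "0 0 -0.1 0 0 0; 0 0 -0.1 0 0 0; 0 0 -0.1 0 0 0; 0 0 0 0 0 0; 0 0 3 0 0 0; 0 0 7 0 0 0; 0 0 11 0 0 0; 0 0 13 0 0 0; 0 0 13 0 0 0", "grip": 0.6}}

```text
clock: 33.85
tcp_pos: [0.4433, 0.2262, 0.1493]
orientation: [-3.139, -0.028, -0.009]
force: [1.2, -0.1, -0.3]
width: 0.0516
```

```bash
python3 chk.py c3
```

```text
[0.4433 0.2262 0.1493]
scene R red handle x -0.096..-0.052 y -0.1057 ztop 0.079
scene R red reel x -0.025..0.018 y -0.106 ztop 0.093
scene M blue handle x -0.099..-0.053 y -0.0022 ztop 0.080
scene M blue reel x -0.027..0.014 y -0.004 ztop 0.093
scene L yel handle x -0.094..-0.048 y 0.1032 ztop 0.078
scene L block top x [0.0626 0.0849 0.0936]
    scene L rod -0.03 -0.005 z med 0.0694 y 0.1039
    scene L rod 0.0 0.03 z med 0.0691 y 0.1030
    scene L rod 0.03 0.05 z med 0.0686 y 0.1036
scene M block top x [0.1019 0.113  0.1207]
    scene M rod -0.03 -0.005 z med 0.0887 y 0.0004
    scene M rod 0.0 0.03 z med 0.0777 y -0.0005
    scene M rod 0.03 0.05 z med 0.0690 y -0.0003
scene R block top x [0.0729 0.0838 0.0926]
    scene R rod -0.03 -0.005 z med 0.0885 y -0.1049
    scene R rod 0.0 0.03 z med 0.0805 y -0.1047
    scene R rod 0.03 0.05 z med 0.0704 y -0.1056
top R red handle x -0.099..-0.058 y -0.1049 ztop 0.078
top R red reel x -0.022..0.017 y -0.107 ztop 0.092
top M blue handle x -0.098..-0.085 y -0.0030 ztop 0.077
top M blue reel x -0.025..0.015 y -0.006 ztop 0.092
top L block top x [0.0751 0.0824 0.0899]
    top L rod 0.03 0.05 z med 0.0687 y 0.1046
top M block top x [0.1006 0.1102 0.1183]
    top M rod -0.03 -0.005 z med 0.0876 y -0.0009
    top M rod 0.0 0.03 z med 0.0859 y -0.0003
    top M rod 0.03 0.05 z med 0.0682 y -0.0006
top R block top x [0.0642 0.08   0.09  ]
    top R rod -0.03 -0.005 z med 0.0884 y -0.1043
    top R rod 0.0 0.03 z med 0.0877 y -0.1046
    top R rod 0.03 0.05 z med 0.0680 y -0.1049
```

View pics/c3.png

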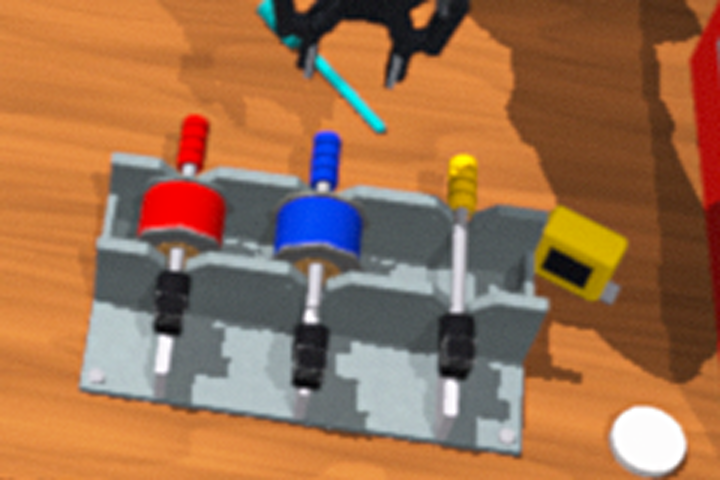

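Emit:
{"name": "servo_tool", "arguments": {"rows": "4 0.1 0 0 0 0; 8 0.15 0 0 0 0; 13 0.2 0 0 0 0; 18.2 0.35 0 0 0 0; 18.2 0.35 0 0 0 0; 18.2 0.35 0 0 0 0; 18.2 0.35 -5 0 0 0; 18.2 0.35 -9 0 0 0; 18.2 0.35 -12.3 0 0 0; 18.2 0.35 -12.3 0 0 0; 18.2 0.35 -12.3 0 0 0; 18.2 0.35 -12.3 0 0 0"}}

```text
clock: 35.15
tcp_pos: [0.6245, 0.2295, 0.0254]
orientation: [-3.139, -0.029, -0.006]
force: [0.7, 0.1, 0.5]
width: 0.051
```

Emit:
{"name": "servo_tool", "arguments": {"rows": "0 0 0 0 0 0; 0 0 0 0 0 0; 0 0 0 0 0 0; 0 0 0 0 0 0; 0 0 0 0 0 0", "grip": 0, "newtons": 60}}

```text
clock: 35.65
tcp_pos: [0.6255, 0.2302, 0.0274]
orientation: [-3.138, -0.029, -0.01]
force: [-2.1, -0.8, 11.8]
width: 0.0214
```

Emit:
{"name": "servo_tool", "arguments": {"rows": "-0.8 0 0 0 0 0; -1.6 -0.03 0 0 0 0; -2.4 -0.05 0 0 0 0; -2.95 -0.06 0 0 0 0; -2.95 -0.06 0 0 0 0; -2.95 -0.06 0 0 0 0"}}

```text
clock: 36.25
tcp_pos: [0.5973, 0.2296, 0.0281]
orientation: [-3.138, -0.028, -0.014]
force: [7.5, 1.2, -6.0]
width: 0.0211
```

Emit:
{"name": "servo_tool", "arguments": {"rows": "0 0 0 0 0 0; 0 0 0 0 0 0; 0 0 0 0 0 0; 0 0 4 0 0 0; 0 0 8 0 0 0; 0 0 12 0 0 0; 0 -5 12 0 0 0; 0 -10 12 0 0 0; 0 -15 12 0 0 0; 0 -20 12 0 0 0; 0 -25 12 0 0 0; 0 -25 12 0 0 0", "grip": 0.6}}

```text
clock: 37.45
tcp_pos: [0.5968, -0.0287, 0.1479]
orientation: [-3.141, -0.014, -0.013]
force: [0.0, 0.5, -0.4]
width: 0.0513
```

```bash
python3 chk.py c4; python3 - <<'E'
from h import *
d=snap('scene'); save('s9',d['img']); d=snap('top'); save('t9',d['img'])
E
```

```text
[ 0.5968 -0.0287  0.1479]
scene R red handle x -0.096..-0.053 y -0.1058 ztop 0.079
scene R red reel x -0.025..0.017 y -0.106 ztop 0.093
scene M blue handle x -0.097..-0.053 y 0.0004 ztop 0.079
scene M blue reel x -0.027..0.013 y 0.000 ztop 0.093
scene L yel handle x -0.092..-0.048 y 0.1028 ztop 0.080
scene L block top x [0.0738 0.0853 0.0937]
    scene L rod -0.03 -0.005 z med 0.0689 y 0.1043
    scene L rod 0.0 0.03 z med 0.0697 y 0.1038
    scene L rod 0.03 0.05 z med 0.0688 y 0.1032
scene M block top x [0.0692 0.0847 0.0935]
    scene M rod -0.03 -0.005 z med 0.0881 y -0.0019
    scene M rod 0.0 0.03 z med 0.0777 y -0.0010
    scene M rod 0.03 0.05 z med 0.0713 y -0.0003
scene R block top x [0.0672 0.0829 0.0921]
    scene R rod -0.03 -0.005 z med 0.0886 y -0.1048
    scene R rod 0.0 0.03 z med 0.0841 y -0.1051
    scene R rod 0.03 0.05 z med 0.0693 y -0.1056
top R red handle x -0.099..-0.058 y -0.1049 ztop 0.078
top R red reel x -0.022..0.017 y -0.107 ztop 0.091
top M blue handle x -0.097..-0.059 y -0.0005 ztop 0.078
top M blue reel x -0.025..0.014 y -0.002 ztop 0.092
top L yel handle x -0.093..-0.052 y 0.1047 ztop 0.079
top L block top x [0.0751 0.0825 0.0899]
    top L rod -0.03 -0.005 z med 0.0683 y 0.1057
    top L rod 0.0 0.03 z med 0.0694 y 0.1056
    top L rod 0.03 0.05 z med 0.0693 y 0.1046
top M block top x [0.0726 0.0809 0.0888]
    top M rod -0.03 -0.005 z med 0.0887 y 0.0000
    top M rod 0.0 0.03 z med 0.0869 y 0.0000
    top M rod 0.03 0.05 z med 0.0695 y 0.0002
top R block top x [0.0665 0.08   0.0901]
    top R rod -0.03 -0.005 z med 0.0875 y -0.1043
    top R rod 0.0 0.03 z med 0.0881 y -0.1045
    top R rod 0.03 0.05 z med 0.0695 y -0.1051
```

View pics/c4.png

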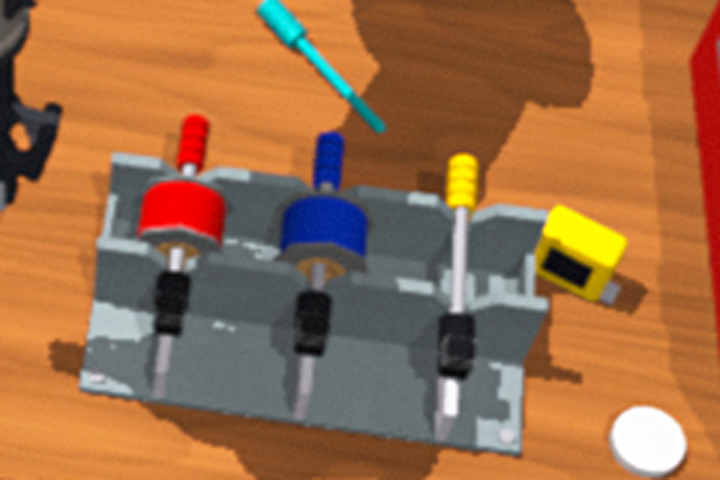

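View pics/t9.png

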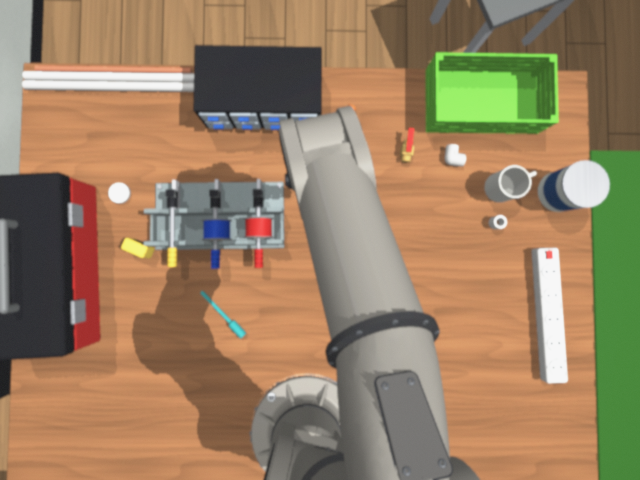

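View pics/s9.png

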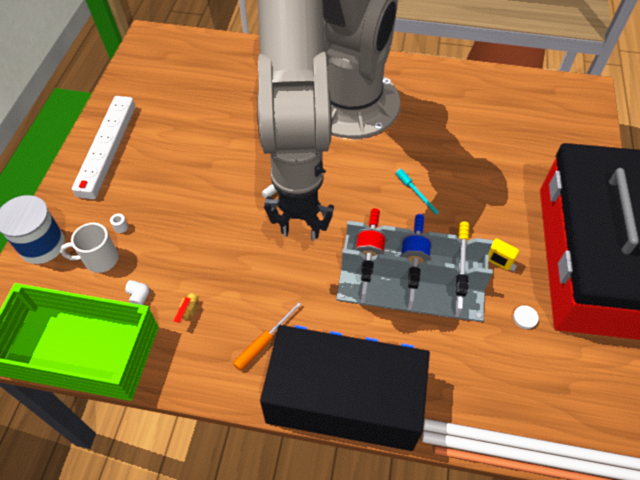

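```bash
python3 -c "
from cell import ctrl
print(ctrl.finish_job())"
```

```text
the job is handed in; nothing more can be done
None
```

I loaded both reels found on the bench. The red one is on the red spindle in the right station and the blue one on the blue spindle in the middle station. I saw no yellow reel in either view, so the yellow spindle stayed capped in the left station. The job was handed in at about 37 s with the gripper open and clear of everything.

**Spindles and reels:** In the last pictures all three spindles lie down in their notches. Rod tops read 68–71 mm, so the axes are at about 64 mm. Handle middles are at rack x of about -70 to -78 mm. Both reels hang between the rails, with their middles about 70–75 mm from the handle middles.

**Caps:** The three cap blocks are within about 2 mm of each other, at the home position, and each pulled cap was pushed back about 28 mm. The other things on the bench look unmoved by eye; I did not measure them.

**What disagreed:**
- **Fingertips:** they sat about 35 mm above the reported TCP. My first grip on the red cap closed on air, and I corrected for the offset after that.
- **Width on the handles:** the gripper read about 19 mm on the 22 mm handles, but both held level.
- **Reel positions:** the two cameras differ by a few millimetres, which is well inside the limits.

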